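# Index the spray-booth wheel to its next station with the hooked rod

## Task

The cup in the spray booth must be turned to its next station: take the hooked rod from its wooden rest, hook the eye of the wheel's locking bolt and draw the bolt back to its stop, push the wheel on by one notch (a sixth of a turn anticlockwise seen from above) with the rod, and press the bolt home in the new notch by feel, holding some 10 to 14 N on it for a moment so that its nose seats, and never more than 16 N. The glaze on the cup is wet: the rod must not touch it and it must stay where it stands; keep the gripper off the booth and disturb nothing else on the table. Finish by laying the rod back in its rest just as it lay and letting go.

Things in the scene. Friction and masses are not known exactly. Their poses are not given: they have to be found in the camera images.
- booth: Fixed open-fronted spray booth, clear roof and sides in aluminium profiles, grey back. Origin on the table under the wheel's vertical axis; +x into the booth, +y to its left seen from the opening. Pan x -160 to 74 mm, y +-132 mm, floor 6 mm, lip 11 mm high. It carries wheel and bolt: the rod may press on any of these with at most 16 N.
- roof_rail (a point): Middle of the underside of the roof's front rail, 196 mm above the table at booth x = -122 mm; the rail is 12 mm deep. Roof (underside 200 mm) and full-height clear sides (250 mm clear between) run from here to the back; nothing is above the pan in front of it.
- bolt (a joint): Locking bolt in m, slides along booth x in a bracket (booth x -90 to -71 mm, 24 mm wide, 46 mm high); positive = drawn to the opening, stop at 0.025. Moves at about 4 N, stays where left. Its screwed-in nose is set longer or shorter, so it seats in a notch at a reading between -0.005 and 0.005: find it by feel. The round 10 mm nose centres a notch that is within 6 degrees.
- bolt_eye (a point): Centre of the pull eye at the bolt's outer end, a ring lying flat: 32 mm outside, 19 mm inside, 6.4 mm thick, 36 mm above the table; at booth x = -111 mm minus the bolt's reading, y = 0. The rod's tip fits in from above with about 5 mm to spare all round.
- wheel (a joint): Turn of the wheel in rad, positive anticlockwise from above: 0 = first notch at the bolt, 1.047 = next. 130 mm plate, top 42 mm above the table, six V notches 60 degrees apart; between them six upright radial ribs 6 mm thick, radius 38 to 62 mm, tops 54.5 mm high; at 0 two ribs stand 30 degrees left and right of the bolt's line (booth angles 150, 210). About 2 N at a rib turns it; it stays.
- cup: White cup with a dark rim, 69 mm across the rim, 73 mm high, freshly glazed, standing loose in the middle of the wheel. Origin at the centre of its foot.
- hook: Hooked rod, 80 to 150 g: wooden handle 110 mm long, 18 wide, 20 high, origin at its middle, +x along the rod to the hook, z up; then a 7.6 mm steel rod that bends straight down at x = 160 mm, tip 45.8 mm below the centreline. Balances between origin and x = 50 mm; grip firmly across the handle at the origin.
- hook_tip (a point): Lower end of the rod's down-turned tip (7.6 mm thick), at (160, 0, -45.8) mm of the hook.
- rest: Fixed wooden rest: two pairs of upright dowels 82 mm high; the rod lies between them, tip hanging. Origin on the table under the handle's middle, +x to the hook end. Supports 12 mm thick at x = -40 (handle) and +86 mm (steel rod), 2.5 mm to spare each side; plank between 12 mm high. The rod's centreline lies 60 mm above the table.
- clay_pack: Bystander: red and yellow torn clay pack 51x121x34 mm on the table, origin at the centre of its underside.
- strip_a: Bystander: white clay strip 126 mm long on the table, origin at the centre of its underside.
- strip_b: Bystander: white clay strip 135 mm long on the table, origin at the centre of its underside.
- loop: Bystander: loop tool with wooden handle, 197 mm long, on the table, origin at the centre of its underside.

How it is judged:
On the way, in this order (a step that is already met when the one before it is completed fails the run):
1. the bolt is drawn back clear of the wheel, the wheel still at its first station (value of joint bolt above 0.0225 m and value of joint wheel between -0.25 and 0.25 rad), for 0.1 s.
2. the wheel is turned on by about one station while the bolt is out (value of joint wheel between 0.88 and 1.22 rad and value of joint bolt above 0.0215 m), for 0.2 s.
3. the bolt is pressed firmly home in the next notch with the rod (contact force between hook and bolt above 9 N and value of joint bolt below 0.008 m and value of joint wheel between 1.012 and 1.082 rad), for 0.1 s.
At the end, for the whole second after the job is handed in: Bolt still home in the next notch (reading under 8 mm), wheel still at 1.047 rad within 0.035; cup upright within 12 mm of the axis; rod released, level and at rest between all four dowels (15 mm along, 8 mm across, 5 mm in height of its place), hook end to the front (value of joint bolt below 0.008 m and value of joint wheel between 1.012 and 1.082 rad and velocity of joint wheel between -0.05 and 0.05 rad/s and horizontal distance between cup and booth below 0.012 m and angle between cup's own z axis and vertical below 0.05 rad and z of hook in the frame of rest between 0.055 and 0.065 m and y of hook in the frame of rest between -0.008 and 0.008 m and x of hook in the frame of rest between -0.015 and 0.015 m and angle between the x axis of hook and the x axis of rest, either way round below 0.1 rad and angle between hook's own z axis and vertical below 0.1 rad and x of hook_tip in the frame of rest above 0.1 m and linear speed of hook below 0.02 m/s); the robot touches nothing.
It fails at once if the rod presses on the booth, its bolt or its wheel with more than 16 N (contact force between hook and booth above 16 N).
It fails at once if rod, gripper or arm touches the wet cup (contact force between any of hook, the fingers, the arm and cup above 0.3 N).
It fails at once if the cup is shifted by more than 12 mm (distance of cup from where it was at the start of the episode above 0.012 m).
It fails at once if gripper or arm touches the booth, its bolt or its wheel (contact force between any of the fingers, the arm and booth above 1 N).
It fails at once if a bystander is pushed away by more than 30 mm (distance of any of clay_pack, strip_a, strip_b, loop from where it was at the start of the episode above 0.03 m).
It also fails if it takes over 72 s, if anything falls off the work surface, if the arm or the gripper's body presses on something with over 40 N, if the wrist force passes 120 N, or if a joint passes its speed limit or range.

## Robot

A 7-joint arm with a two-finger parallel gripper is mounted at the origin on a cart in front of the work surface, level with it; the furniture and walls round the work are solid. World frame = base frame: x ahead of the robot, y to its left, z up, the work surface at z = 0. Lengths are in m, angles in rad, forces in N, time in s.
With the tool pointing down it reaches from about 0.4 to 0.925 m from the base axis. Payload 4.1 kg.
Tool frame: the origin (TCP) lies at the very end of the fingers, on their centre line; the grasp point (between the pads) lies 19 mm behind it (robot.grip_depth is the distance from the TCP to the grasp point, in m); z points along the fingers, y is the line along which they close (so a half turn about z gives the same grasp; the last joint's range is limited). The gripper opens to 85 mm and grips with 20 to 120 N. Pads are 22 mm wide; open, the fingers measure 114 mm over their backs; the gripper's body (76 mm by 85 mm) begins 54 mm behind the grasp point. The pads swing forward as they close: fully open they stand 13 mm farther back than shut.
Start: joints at [-1.262, 0.398, 0.045, 1.537, -0.019, 1.207, -0.051], TCP at [0.258, 0.597, 0.231] pointing down, gripper open.
Joint ranges: [-2.82, 2.82], [-0.49, 2.23], [-1.37, 1.46], [0, 2.46], [-1.36, 4.5], [0.23, 2], [-2.94, 2.94]. Speed limits (rad/s): [2.57, 2.57, 3.14, 3.14, 3.14, 3.14, 3.14].

## Interface

Orientations are given as a rotation vector (axis times angle).
In Python, from rig import monitor, grab_frame, calibration, job, boxes_of, cut_out, robot gives the robot as it stands. The module is installed in compiled form; this text tells all that it offers.
- The arm moves only by the shell command python3 -m crank 'ROWS' [FORCE]. ROWS is JSON, a list that holds one entry, the list of rows, each a list of 7 numbers: the shift along the tool's x, y, z in units of 25 mm (1.0 is 25 mm), then the turn, a rotation vector about the tool's x, y, z in rad, then the closure, from 0 (fully open) to 1 (shut). A call has exactly 8 rows; each row shifts and turns the commanded pose from where the row before left it, along the tool's axes as they then stand; what a row does not reach is not made up. A row lasts 1/12 s, in which the tool goes at most 41.7 mm and 7.16 degrees, less where a joint would pass 70% of its speed; a pose out of reach is approached as far as the arm can. A call is refused whole if a number of a shift passes 1 or a number of a turn 0.125, either way. A call with a gripper value outside its range is refused whole. The fingers move at their own pace and stop on an object; FORCE is the grip in N (left out, the last holds). Time passes only in rows, so rows that do not move let the fingers close, or fill a call up. It gives the time, the measured TCP pose, the force, the opening and the grip force at its end, in the units of the state.
- monitor.sense(): the state, without advancing time (a new reading comes with each control period).
- grab_frame(name): name is "scene" or "top" or "wrist"; returns the picture (384x512x3 uint8, red, green, blue); there is no depth.
- calibration(name): a dict with "camera_matrix" (3x3 intrinsics, pixels), "k1" (the pictures are not rectified: a ray, as slopes to the right and down, at radius r is drawn at 1 + k1 r^2 times it, then the intrinsics apply), "R" (3x3) and "t" (3): a world point X has camera coordinates R X + t; the wrist camera has in their place "tool_from_camera" (4x4, takes a point from camera to tool coordinates, whose origin is the TCP and whose axes are the flange's). Camera axes: x right, y down, z forward; pixel columns grow to the right and rows downward; lengths in m; the calibration is good to about 2 mm. A picture is of the moment at which its call begins: read the wrist's pose just before it. calibration takes no time and is no camera call.
- job.sign_off(): hands the job in; it is judged then, once.
Trained networks look in the newest picture that a camera, given by its name, has taken for a name from the list of things; names that differ only in an ending like _2 or _b are one class to them, and where a whole thing is asked for, a point or a joint stands for the part that bears it (a point fixed in the world has none). Each returns a list of dicts, best first, with "confidence" (0 to 1); they miss things now and then, are a little off and sometimes report something else, mostly with a low value. They report only what shows in the picture. A call takes as long as a camera call.
- boxes_of(thing, camera): "pixel" ([row, column] in pixels, amid what is visible of it).
- cut_out(thing, camera): "region" (384x512 bool, what is visible of it) and "pixel" ([row, column] in pixels, amid what is visible of it).
The state is a dict: "t": time; "joint_pos": joint angles; "joint_vel": joint speeds; "tau": joint torques, N m; "position": TCP position; "tool_rot": TCP orientation; "ft_force": force on the tool from outside, world axes, zero at the start; "moment": the same for the moment, N m; "grip_width": finger opening in m; "finger_force": force on a finger pad.
Only numpy, scipy, OpenCV 4.12 (cv2) and the standard library are available. Lean on these libraries where they do the work, as an engineer would, in place of code of your own. Each camera call takes 0.05 s, during which the arm holds its last target. There are 200 camera calls.

## Working session

There is one attempt and no reset: what is moved stays moved. The work goes in short steps, Python scripts to look and compute and a shell command to move; the robot and the scene stay as the last step left them, time stands still between calls to the robot, and variables do not carry over. Pictures are saved under pics/ and viewed, at most 10 in all, crops included, and the job is handed in when it is done.

```bash
mkdir -p pics; cat > h.py <<'E'
import numpy as np, cv2
from scipy.spatial.transform import Rotation as R
from rig import monitor, grab_frame, calibration, job, boxes_of, cut_out, robot
def save(img,name): cv2.imwrite('pics/'+name,img[:,:,::-1])
def cam(name,s=None):
    c=calibration(name); K=np.array(c['camera_matrix'])
    if 'R' in c: Rm=np.array(c['R']);t=np.array(c['t'])
    else:
        s=s or monitor.sense(); T=np.eye(4);T[:3,:3]=R.from_rotvec(s['tool_rot']).as_matrix();T[:3,3]=s['position']
        M=np.linalg.inv(T@np.array(c['tool_from_camera'])); Rm=M[:3,:3];t=M[:3,3]
    return K,c['k1'],Rm,t
def back(C,px,z):
    "pixel [row,col] to world at height z"
    K,k1,Rm,t=C; d=np.linalg.inv(K)@[px[1],px[0],1]; x=d[:2].copy()
    for _ in range(20): x=d[:2]/(1+k1*(x@x))
    o=-Rm.T@t; v=Rm.T@np.array([x[0],x[1],1]); return o+v*(z-o[2])/v[2]
def proj(C,X):
    K,k1,Rm,t=C; p=Rm@np.asarray(X)+t; x=p[:2]/p[2]; x=x*(1+k1*(x@x)); u=K@[x[0],x[1],1]; return u[1],u[0]
E
python3 - <<'E'
from h import *
s=monitor.sense();print(s); print(robot.grip_depth)
for n in['scene','top']:
    im=grab_frame(n);save(im,n+'0.png');C=cam(n);print(n,'campos',-C[2].T@C[3])
    for th,z in[('booth',0),('bolt_eye',.036),('bolt',.036),('wheel',.042),('cup',.073),('hook',.06),('hook_tip',.015),('rest',.06),('clay_pack',.03),('strip_a',.01),('loop',.01)]:
        for b in boxes_of(th,n)[:2]: print(th,np.round(b['pixel']),round(b['confidence'],2),np.round(back(C,b['pixel'],z),3))
E
```

```text
{'t': 0.0, 'joint_pos': array([-1.2620131 ,  0.39917206,  0.04506967,  1.53790433, -0.01869034,
        1.20687457, -0.05068889]), 'joint_vel': array([ 0.0014337 ,  0.00087341,  0.00045229,  0.00207054, -0.00141834,
        0.00033497,  0.00047913]), 'tau': array([ 3.12548154e-04, -4.75118101e+01,  1.36444017e+00, -2.54228336e+01,
        1.14897732e-02,  9.29907983e-03, -3.02563265e-06]), 'position': array([0.25752442, 0.59611445, 0.23026624]), 'tool_rot': array([-6.35923711e-01, -3.07631320e+00,  3.01899475e-03]), 'ft_force': array([0.04894718, 0.74413012, 0.3668756 ]), 'moment': array([-0.01860513,  0.02757943, -0.03107703]), 'finger_force': 0.0, 'grip_width': 0.08550787786572331}
0.0187
scene campos [-0.19759042  0.64184462  0.66000744]
booth [172. 324.] 0.9 [ 0.697 -0.562  0.   ]
bolt [185. 308.] 0.16 [ 0.617 -0.385  0.036]
wheel [182. 308.] 0.71 [ 0.622 -0.387  0.042]
wheel [168. 322.] 0.69 [ 0.665 -0.507  0.042]
cup [167. 310.] 0.93 [ 0.646 -0.423  0.073]
hook [284. 192.] 0.92 [0.443 0.182 0.06 ]
hook_tip [287. 189.] 0.63 [0.488 0.158 0.015]
hook_tip [267. 309.] 0.31 [ 0.363 -
[... 220 characters left out ...]
.517 -0.033  0.01 ]
loop [269. 309.] 0.58 [ 0.361 -0.086  0.01 ]
loop [251. 119.] 0.48 [0.719 0.196 0.01 ]
top campos [-0.06226559 -0.32287826  0.98747644]
booth [224. 372.] 0.96 [ 0.679 -0.392  0.   ]
bolt_eye [259. 344.] 0.66 [ 0.531 -0.342  0.036]
bolt [259. 348.] 0.58 [ 0.534 -0.351  0.036]
wheel [242. 366.] 0.57 [ 0.59  -0.384  0.042]
hook [227. 128.] 0.66 [0.441 0.181 0.06 ]
hook_tip [230. 122.] 0.86 [0.452 0.213 0.015]
rest [240. 134.] 0.73 [0.412 0.148 0.06 ]
clay_pack [160. 176.] 0.93 [0.709 0.178 0.03 ]
strip_a [238. 226.] 0.8 [ 0.516 -0.046  0.01 ]
strip_a [167. 270.] 0.49 [ 0.78  -0.083  0.01 ]
loop [294. 220.] 0.74 [ 0.366 -0.088  0.01 ]
loop [240. 130.] 0.69 [0.436 0.184 0.01 ]
```

```bash
python3 - <<'E'
import cv2,numpy as np
a=cv2.imread('pics/top0.png');b=cv2.imread('pics/scene0.png')
x=cv2.resize(a[190:310,300:440],None,fx=4,fy=4,interpolation=cv2.INTER_CUBIC)  # booth
cv2.imwrite('pics/c1.png',x)
y=cv2.resize(a[180:300,70:190],None,fx=4,fy=4,interpolation=cv2.INTER_CUBIC)
z=cv2.resize(b[250:330,150:235],None,fx=4,fy=4,interpolation=cv2.INTER_CUBIC)
m=np.zeros((480,820,3),np.uint8);m[:480,:480]=y;m[:320,480:820]=z
cv2.imwrite('pics/c2.png',m[:,:800])
E
```

```text
(no output)
```

View pics/top0.png

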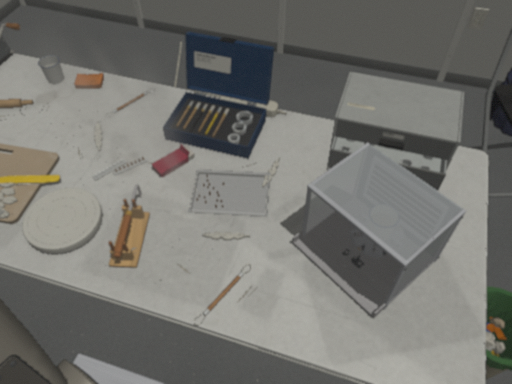

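View pics/c1.png

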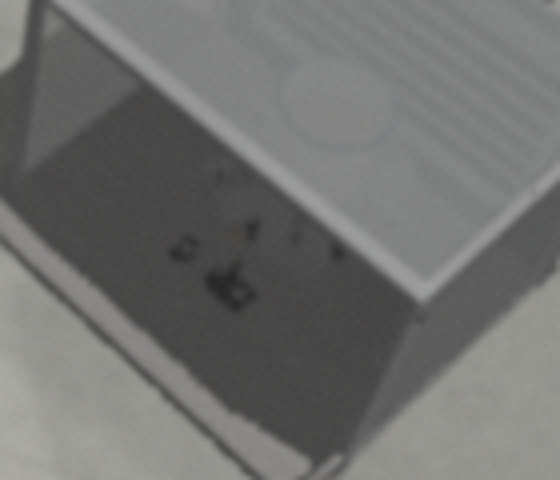

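View pics/c2.png

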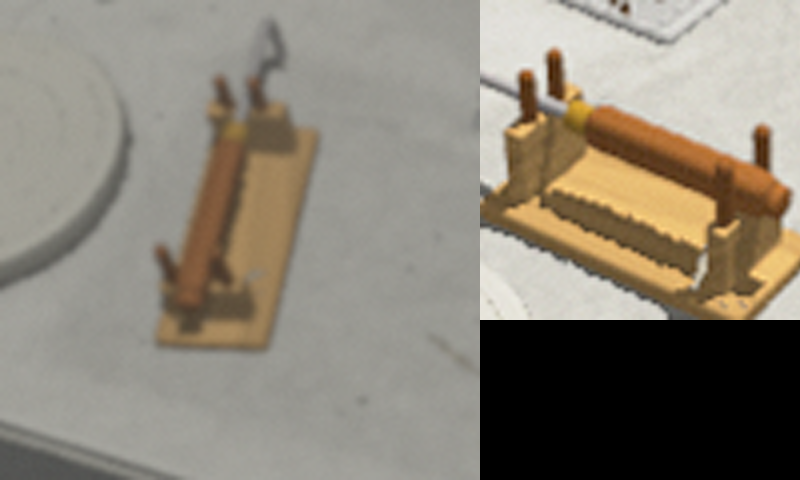

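The top view shows the rest at about (127,230), with the rod's tip pointing away from the robot at (137,186). The booth opens to the lower left: its lip runs from (293,240) to (375,310), its roof front rail from (312,190) to (406,264), and the dark eye and bracket sit around (346,252) to (358,262).

```bash
python3 - <<'E'
from h import *
import cv2
b=cv2.imread('pics/scene0.png')
cv2.imwrite('pics/c3.png',cv2.resize(b[110:230,240:400],None,fx=5,fy=5,interpolation=cv2.INTER_CUBIC))
C=cam('top')
for n,(u,v),z in [('handle back',(117,255),.07),('handle front',(128.7,212.5),.07),('elbow',(137,186),.06)]: print(n,np.round(back(C,(v,u),z),3))
from scipy.optimize import least_squares
P=[((-.160,.132,.011),(295,240)),((-.160,-.132,.011),(375,311)),((-.122,.13,.204),(312,189)),((-.122,-.13,.204),(406,266))]
def W(p,q): c,s=np.cos(p[2]),np.sin(p[2]); return np.array([p[0]+c*q[0]-s*q[1],p[1]+s*q[0]+c*q[1],q[2]])
def f(p): return np.concatenate([np.array(proj(C,W(p,q)))[::-1]-uv for q,uv in P])
r=least_squares(f,[.65,-.4,-.7]);print(r.x,np.round(r.fun,1))
S=cam('scene')
for q in [(-.111,0,.036),(-.08,0,.046),(0,0,.042),(0,0,.115),(-.16,.132,.011),(-.16,-.132,.011),(-.122,.13,.204),(-.122,-.13,.204)]: print(q,np.round(W(r.x,q),3),'top uv',np.round(proj(C,W(r.x,q))[::-1]),'scene uv',np.round(proj(S,W(r.x,q))[::-1]))
E
```

```text
handle back [0.358 0.162 0.07 ]
handle front [0.476 0.194 0.07 ]
elbow [0.567 0.22  0.06 ]
[ 0.62720968 -0.40797112 -0.54823057] [-1.4  0.7  0.4  5.9 -0.4 -4.3  1.  -3.1]
(-0.111, 0, 0.036) [ 0.532 -0.35   0.036] top uv [348. 259.] scene uv [324. 198.]
(-0.08, 0, 0.046) [ 0.559 -0.366  0.046] top uv [357. 250.] scene uv [320. 190.]
(0, 0, 0.042) [ 0.627 -0.408  0.042] top uv [379. 233.] scene uv [311. 180.]
(0, 0, 0.115) [ 0.627 -0.408  0.115] top uv [385. 215.] scene uv [313. 158.]
(-0.16, 0.132, 0.011) [ 0.559 -0.212  0.011] top uv [294. 241.] scene uv [283. 219.]
(-0.16, -0.132, 0.011) [ 0.422 -0.437  0.011] top uv [375. 317.] scene uv [373. 210.]
(-0.122, 0.13, 0.204) [ 0.591 -0.233  0.204] top uv [312. 185.] scene uv [283. 147.]
(-0.122, -0.13, 0.204) [ 0.455 -0.455  0.204] top uv [407. 263.] scene uv [375. 141.]
```

View pics/c3.png

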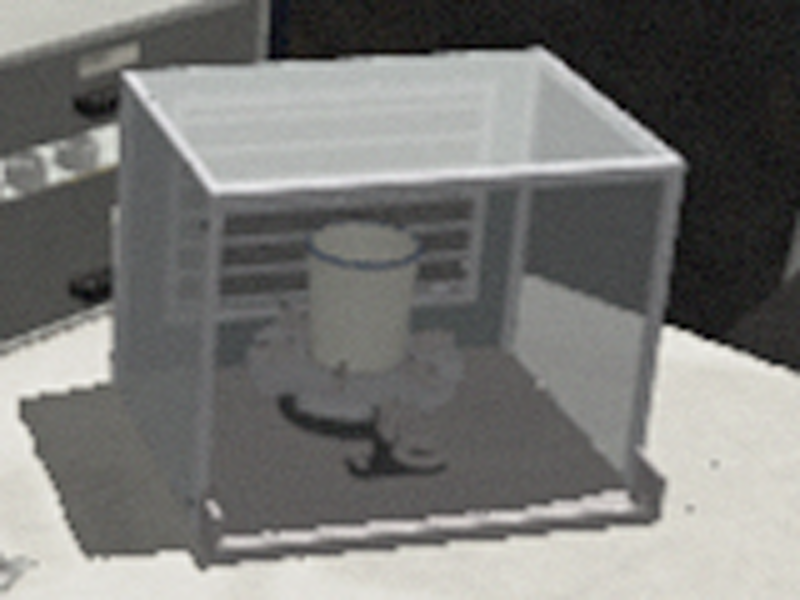

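The scene view confirms this. The cup's rim centre is at (312.6,158.6) against a predicted (313,158), and the eye ring is near (325,200). The lip ends are at (280,222) and (372,213), the roof front corners at (283,148) and (377,142). Next I refine the fit with both cameras and plan the approach over the rest.

```bash
cat >> h.py <<'E'
def plan(pos,yaw=None,n=8):
    "rows to take TCP to pos, tool down with tool x at world yaw; order: n equal rows"
    s=monitor.sense(); M=R.from_rotvec(s['tool_rot']); x=M.as_matrix()
    y0=np.arctan2(x[1,0],x[0,0]); yaw=y0 if yaw is None else yaw
    T=R.from_euler('z',yaw)*R.from_euler('x',np.pi)
    d=(M.inv()*T).as_rotvec(); p=s['position'].copy(); cur=M; out=[]
    st=(np.asarray(pos)-p)/n
    for i in range(n):
        out.append(cur.inv().apply(st)/.025); cur=cur*R.from_rotvec(d/n)
    print('yaw now',round(y0,3),'rot/row',np.round(d/n,4),'rows:')
    for o in out: print(np.round(o,3))
    return s
E
python3 - <<'E'
from h import *
from scipy.optimize import least_squares
C=cam('top');S=cam('scene')
P=[(C,(-.160,.132,.011),(295,240)),(C,(-.160,-.132,.011),(375,311)),(C,(-.122,.13,.204),(312,189)),(C,(-.122,-.13,.204),(406,266)),
(S,(-.160,.132,.011),(280.5,221)),(S,(-.160,-.132,.011),(372,213)),(S,(-.122,.13,.204),(283,148)),(S,(-.122,-.13,.204),(376.6,142.5)),(S,(0,0,.115),(312.6,158.6))]
def W(p,q): c,s=np.cos(p[2]),np.sin(p[2]); return np.array([p[0]+c*q[0]-s*q[1],p[1]+s*q[0]+c*q[1],q[2]])
def f(p): return np.concatenate([np.array(proj(c,W(p,q)))[::-1]-uv for c,q,uv in P])
r=least_squares(f,[.65,-.4,-.7],loss='soft_l1');print(r.x,np.round(f(r.x),1))
c=calibration('wrist');print(np.round(c['tool_from_camera'],3))
cp=np.array([.417,.178]);
for y in(.27,.27-np.pi): plan([*cp,.20],y,24)
E
```

```text
[ 0.62532116 -0.40859339 -0.56201089] [-1.4  0.5 -0.7  6.6 -0.3 -4.4 -0.1 -2.3  2.1 -2.5  1.2 -2.3  0.  -1.
 -0.8 -0.8  1.  -0.8]
[[ 0.001 -0.962 -0.274  0.071]
 [ 1.     0.     0.001 -0.   ]
 [-0.001 -0.274  0.962 -0.142]
 [ 0.     0.     0.     1.   ]]
yaw now 2.734 rot/row [ 0.     -0.      0.1027] rows:
[-0.52  -0.535  0.052]
[-0.573 -0.479  0.052]
[-0.619 -0.418  0.052]
[-0.658 -0.353  0.052]
[-0.691 -0.283  0.052]
[-0.716 -0.211  0.052]
[-0.734 -0.136  0.052]
[-0.744 -0.06   0.052]
[-0.746  0.016  0.052]
[-0.741  0.093  0.052]
[-0.728  0.168  0.052]
[-0.706  0.242  0.052]
[-0.678  0.313  0.052]
[-0.642  0.381  0.052]
[-0.6    0.444  0.052]
[-0.551  0.504  0.052]
[-0.497  0.557  0.052]
[-0.437  0.605  0.052]
[-0.373  0.647  0.052]
[-0.304  0.682  0.052]
[-0.233  0.709  0.052]
[-0.159  0.73   0.052]
[-0.083  0.742  0.052]
[-0.007  0.747  0.052]
yaw now 2.734 rot/row [ 0.      0.     -0.0282] rows:
[-0.52  -0.535  0.052]
[-0.505 -0.55   0.052]
[-0.489 -0.564  0.052]
[-0.473 -0.578  0.052]
[-0.457 -0.591  0.052]
[-0.44  -0.603  0.052]
[-0.423 -0.616  0.052]
[-0.405 -0.627  0.052]
[-0.387 -0.638  0.052]
[-0.369 -0.649  0.052]
[-0.351 -0.659  0.052]
[-0.332 -0.669  0.052]
[-0.313 -0.678  0.052]
[-0.294 -0.687  0.052]
[-0.274 -0.695  0.052]
[-0.254 -0.702  0.052]
[-0.234 -0.709  0.052]
[-0.214 -0.715  0.052]
[-0.194 -0.721  0.052]
[-0.174 -0.726  0.052]
[-0.153 -0.731  0.052]
[-0.132 -0.735  0.052]
[-0.111 -0.738  0.052]
[-0.091 -0.741  0.052]
```

```bash
python3 -m crank '[[[-0.52,-0.54,0.05,0,0,-0.028,0],[-0.5,-0.55,0.05,0,0,-0.028,0],[-0.49,-0.56,0.05,0,0,-0.028,0],[-0.47,-0.58,0.05,0,0,-0.028,0],[-0.46,-0.59,0.05,0,0,-0.028,0],[-0.44,-0.6,0.05,0,0,-0.028,0],[-0.42,-0.62,0.05,0,0,-0.028,0],[-0.4,-0.63,0.05,0,0,-0.028,0]]]'
python3 -m crank '[[[-0.39,-0.64,0.05,0,0,-0.028,0],[-0.37,-0.65,0.05,0,0,-0.028,0],[-0.35,-0.66,0.05,0,0,-0.028,0],[-0.33,-0.67,0.05,0,0,-0.028,0],[-0.31,-0.68,0.05,0,0,-0.028,0],[-0.29,-0.69,0.05,0,0,-0.028,0],[-0.27,-0.7,0.05,0,0,-0.028,0],[-0.25,-0.7,0.05,0,0,-0.028,0]]]'
python3 -m crank '[[[-0.23,-0.71,0.05,0,0,-0.028,0],[-0.21,-0.72,0.05,0,0,-0.028,0],[-0.19,-0.72,0.05,0,0,-0.028,0],[-0.17,-0.73,0.05,0,0,-0.028,0],[-0.15,-0.73,0.05,0,0,-0.028,0],[-0.13,-0.74,0.05,0,0,-0.028,0],[-0.11,-0.74,0.05,0,0,-0.028,0],[-0.09,-0.74,0.05,0,0,-0.028,0]]]'
python3 - <<'E'
from h import *
s=monitor.sense();print(s['position'],s['tool_rot'],s['joint_pos'],s['t'])
im=grab_frame('wrist');C=cam('wrist',s)
cv2.imwrite('pics/w1.png',im[:,:,::-1])
for th in('hook','rest'):
    for b in cut_out(th,'wrist')[:1]:
        m=b['region'];print(th,b['confidence'],m.sum(),b['pixel'],back(C,b['pixel'],.06))
        ys,xs=np.nonzero(m);q=np.array([back(C,(y,x),.065)[:2] for y,x in list(zip(ys,xs))[::20]])
        c=q.mean(0);u=np.linalg.svd(q-c)[2][0];print(c,u,np.arctan2(u[1],u[0])%np.pi,((q-c)@u).min(),((q-c)@u).max())
E
```

```text
t: 1.87
position: [0.3107, 0.4562, 0.2214]
tool_rot: [0.286, 3.128, 0.001]
ft_force: [-0.4, 0.4, 0.1]
grip_width: 0.0854
finger_force: 0.0
t: 2.53
position: [0.3631, 0.3161, 0.2115]
tool_rot: [-0.065, 3.141, 0.001]
ft_force: [-0.1, 0.5, 0.2]
grip_width: 0.0854
finger_force: 0.0
t: 3.2
position: [0.415, 0.1759, 0.2015]
tool_rot: [-0.416, 3.113, 0.001]
ft_force: [0.4, 0.3, 1.2]
grip_width: 0.0857
finger_force: 0.0
[0.41496074 0.17592303 0.20151173] [-4.15958237e-01  3.11330193e+00  6.78327512e-04] [-0.72541091  0.06586669  0.24073038  2.03248138 -0.01836814  1.04447511
  1.36047054] 3.2
hook 0.83 2604 [196.2, 259.7] [0.4318619 0.1854073 0.06     ]
[0.43868037 0.18911812] [0.96646201 0.25680964] 0.2597196770655145 -0.08242454745808019 0.13291569925590888
rest 0.97 5685 [194.8, 248.7] [0.43342389 0.17376647 0.06      ]
[0.43029095 0.18586965] [0.96240302 0.27162552] 0.2750816518506511 -0.07461672703447673 0.09068361336045623
```

View pics/w1.png

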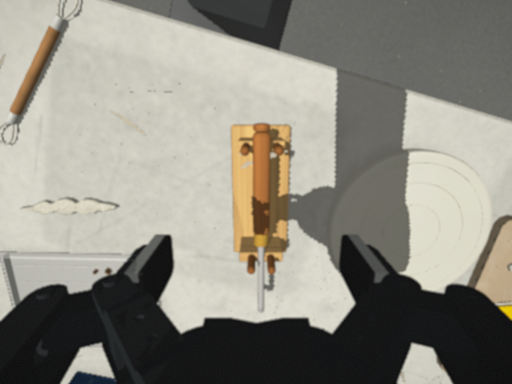

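The wrist view shows the handle from (262,124) to the ferrule's end at (262,246), the steel rod's end at (261,310), and the dowel pairs at rows 149 and 264.

```bash
python3 - <<'E'
from h import *
C=cam('wrist')
A={}
for n,(u,v),z in [('back',(262,125),.064),('ferr0',(262,234),.066),('ferr1',(262,246),.066),('elbow',(261.3,310),.062),('dowA',(247,149),.08),('dowB',(278,149),.08),('dowC',(251,264),.08),('dowD',(271,264),.08)]:
    A[n]=back(C,(v,u),z);print(n,np.round(A[n],4))
d=A['elbow']-A['back'];print('len',np.linalg.norm(d[:2]),'yaw',np.arctan2(d[1],d[0]));u=d[:2]/np.linalg.norm(d[:2])
for n in A: print(n,np.round((A[n]-A['back'])[:2]@u,4),end=' ')
o=A['elbow'][:2]-u*.1625;o2=A['back'][:2]+u*.055
print('\norigin',o,o2)
o=(o+o2)/2
plan([*o,.10],np.arctan2(d[1],d[0])-np.pi,8)
E
```

```text
back [0.36   0.1678 0.064 ]
ferr0 [0.4706 0.1981 0.066 ]
ferr1 [0.4844 0.2019 0.066 ]
elbow [0.5678 0.2239 0.062 ]
dowA [0.3841 0.1595 0.08  ]
dowB [0.3766 0.1876 0.08  ]
dowC [0.5008 0.194  0.08  ]
dowD [0.4953 0.2144 0.08  ]
len 0.21528345318679676 yaw 0.26352266587799467
back 0.0 ferr0 0.1147 ferr1 0.129 elbow 0.2153 dowA 0.0211 dowB 0.0212 dowC 0.1427 dowD 0.1428 
origin [0.41093685 0.18159581] [0.41307688 0.18217318]
yaw now -2.881 rot/row [ 0.      0.     -0.0004] rows:
[0.006 0.033 0.507]
[0.006 0.034 0.507]
[0.006 0.034 0.507]
[0.006 0.034 0.507]
[0.006 0.034 0.507]
[0.006 0.034 0.507]
[0.006 0.034 0.507]
[0.006 0.034 0.507]
```

```bash
python3 -m crank '[[[0,0.03,0.8,0,0,0,0],[0.01,0.03,0.8,0,0,0,0],[0.01,0.03,0.8,0,0,0,0],[0.01,0.04,0.8,0,0,0,0],[0.01,0.03,0.8,0,0,0,0],[0.01,0.04,0.8,0,0,0,0],[0,0.03,0.8,0,0,0,0],[0.0,0.04,0.8,0,0,0,0]]]' 120
python3 -m crank '[[[0,0,0,0,0,0,1],[0,0,0,0,0,0,1],[0,0,0,0,0,0,1],[0,0,0,0,0,0,1],[0,0,0,0,0,0,1],[0,0,0,0,0,0,1],[0,0,0,0,0,0,1],[0,0,0,0,0,0,1]]]' 120
python3 -m crank '[[[0,0,0,0,0,0,1],[0,0,0,0,0,0,1],[0,0,0,0,0,0,1],[0,0,0,0,0,0,1],[0,0,-0.1,0,0,0,1],[0,0,-0.1,0,0,0,1],[0,0,-0.1,0,0,0,1],[0,0,0,0,0,0,1]]]' 120
```

```text
t: 4.02
position: [0.4114, 0.1847, 0.0406]
tool_rot: [-0.416, 3.113, 0.002]
ft_force: [1.0, 0.5, -0.5]
grip_width: 0.0856
finger_force: 0.0
t: 4.68
position: [0.4127, 0.1832, 0.0428]
tool_rot: [-0.414, 3.112, 0.001]
ft_force: [-0.1, -1.1, 7.7]
grip_width: 0.0161
finger_force: 117.1
t: 5.35
position: [0.4116, 0.1828, 0.0492]
tool_rot: [-0.414, 3.114, 0.0]
ft_force: [-0.7, -0.2, -1.7]
grip_width: 0.0156
finger_force: 117.1
```

```bash
python3 -m crank '[[[0,0,-0.5,0,0,0,1],[0,0,-0.5,0,0,0,1],[0,0,-0.5,0,0,0,1],[0,0,-0.5,0,0,0,1],[0,0,-0.5,0,0,0,1],[0,0,-0.5,0,0,0,1],[0,0,-0.4,0,0,0,1],[0,0,0,0,0,0,1]]]' 120
cat >> h.py <<'E'
B=[.6253,-.4086,-.562]
def W(q,B=B): c,s=np.cos(B[2]),np.sin(B[2]); return np.array([B[0]+c*q[0]-s*q[1],B[1]+s*q[0]+c*q[1],q[2]])
E
python3 - <<'E'
from h import *
print(monitor.sense()['ft_force'],monitor.sense()['position'])
im=grab_frame('wrist');save(im,'w2.png')
# target: tip at booth (-.19,0), tip z .065 -> centreline .111 -> TCP z .094
t=W((-.19-.159,0,.094));print('target',t)
plan(W((-.19-.159,0,.11)),B[2]-np.pi,32)
E
```

```text
t: 6.02
position: [0.4129, 0.1839, 0.1356]
tool_rot: [-0.413, 3.111, 0.003]
ft_force: [0.1, -0.0, -1.1]
grip_width: 0.0162
finger_force: 117.2
[ 0.11240103 -0.00641137 -1.11779089] [0.41290975 0.18385469 0.13563022]
target [ 0.32997933 -0.222625    0.094     ]
yaw now -2.877 rot/row [0.0001 0.     0.0258] rows:
[ 0.232 -0.463  0.03 ]
[ 0.22  -0.469  0.03 ]
[ 0.208 -0.475  0.03 ]
[ 0.195 -0.48   0.03 ]
[ 0.183 -0.485  0.03 ]
[ 0.17  -0.489  0.03 ]
[ 0.158 -0.493  0.03 ]
[ 0.145 -0.497  0.03 ]
[ 0.132 -0.501  0.03 ]
[ 0.119 -0.504  0.03 ]
[ 0.106 -0.507  0.03 ]
[ 0.093 -0.51   0.03 ]
[ 0.08  -0.512  0.03 ]
[ 0.066 -0.514  0.03 ]
[ 0.053 -0.515  0.03 ]
[ 0.04  -0.516  0.03 ]
[ 0.026 -0.517  0.03 ]
[ 0.013 -0.518  0.03 ]
[-0.    -0.518  0.03 ]
[-0.014 -0.518  0.03 ]
[-0.027 -0.517  0.03 ]
[-0.04  -0.516  0.03 ]
[-0.054 -0.515  0.03 ]
[-0.067 -0.514  0.03 ]
[-0.08  -0.512  0.031]
[-0.093 -0.509  0.031]
[-0.107 -0.507  0.031]
[-0.12  -0.504  0.031]
[-0.133 -0.501  0.031]
[-0.145 -0.497  0.031]
[-0.158 -0.493  0.031]
[-0.171 -0.489  0.031]
```

View pics/w2.png

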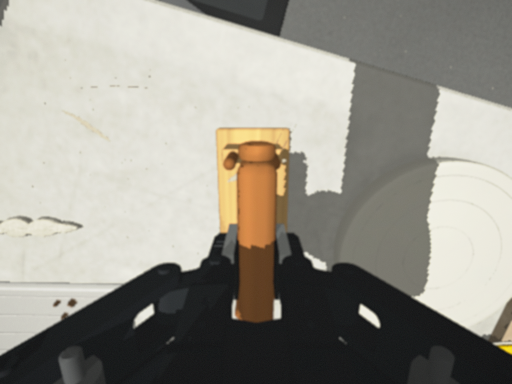

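The wrist view shows the handle held straight between the pads, with its back end at (258,150). Now I fly to the booth.

```bash
python3 -m crank '[[[0.23,-0.46,0.03,0,0,0.026,1],[0.22,-0.47,0.03,0,0,0.026,1],[0.21,-0.47,0.03,0,0,0.026,1],[0.19,-0.48,0.03,0,0,0.026,1],[0.18,-0.48,0.03,0,0,0.026,1],[0.17,-0.49,0.03,0,0,0.026,1],[0.16,-0.49,0.03,0,0,0.026,1],[0.14,-0.5,0.03,0,0,0.026,1]]]'
python3 -m crank '[[[0.13,-0.5,0.03,0,0,0.026,1],[0.12,-0.5,0.03,0,0,0.026,1],[0.1,-0.5,0.03,0,0,0.026,1],[0.09,-0.51,0.03,0,0,0.026,1],[0.08,-0.51,0.03,0,0,0.026,1],[0.06,-0.51,0.03,0,0,0.026,1],[0.05,-0.51,0.03,0,0,0.026,1],[0.04,-0.51,0.03,0,0,0.026,1]]]'
python3 - <<'E'
from h import *
print(monitor.sense()['joint_pos'])
plan(W((-.155-.159,0,.11)),B[2]-np.pi,16)
E
```

```text
t: 6.73
position: [0.3908, 0.0803, 0.1277]
tool_rot: [-0.084, 3.14, 0.0]
ft_force: [0.6, -0.3, -1.5]
grip_width: 0.0162
finger_force: 117.1
t: 7.4
position: [0.3707, -0.0203, 0.1217]
tool_rot: [0.242, 3.132, 0.0]
ft_force: [0.5, -0.8, -1.1]
grip_width: 0.0157
finger_force: 117.2
[-0.50561256  0.02132944  0.45345646  2.28676769 -0.01270369  0.83547494
  1.37276187]
yaw now 2.987 rot/row [0.     0.     0.0255] rows:
[-0.057 -0.55   0.029]
[-0.071 -0.549  0.029]
[-0.085 -0.547  0.029]
[-0.099 -0.544  0.029]
[-0.113 -0.541  0.029]
[-0.127 -0.538  0.029]
[-0.141 -0.535  0.029]
[-0.154 -0.531  0.029]
[-0.168 -0.527  0.029]
[-0.181 -0.523  0.029]
[-0.194 -0.518  0.029]
[-0.207 -0.513  0.029]
[-0.22  -0.507  0.029]
[-0.233 -0.502  0.029]
[-0.246 -0.495  0.029]
[-0.259 -0.489  0.029]
```

```bash
python3 -m crank '[[[-0.06,-0.55,0.03,0,0,0.026,1],[-0.07,-0.55,0.03,0,0,0.026,1],[-0.08,-0.55,0.03,0,0,0.026,1],[-0.1,-0.54,0.03,0,0,0.026,1],[-0.11,-0.54,0.03,0,0,0.025,1],[-0.13,-0.54,0.03,0,0,0.025,1],[-0.14,-0.53,0.03,0,0,0.025,1],[-0.15,-0.53,0.03,0,0,0.025,1]]]'
python3 -m crank '[[[-0.17,-0.53,0.03,0,0,0.025,1],[-0.18,-0.52,0.03,0,0,0.025,1],[-0.19,-0.52,0.03,0,0,0.025,1],[-0.21,-0.51,0.03,0,0,0.025,1],[-0.22,-0.51,0.03,0,0,0.026,1],[-0.23,-0.5,0.03,0,0,0.026,1],[-0.25,-0.49,0.03,0,0,0.026,1],[-0.26,-0.49,0.03,0,0,0.026,1]]]'
python3 - <<'E'
from h import *
s=monitor.sense();print(s['position'],s['tool_rot'],s['joint_pos'],s['ft_force'])
C=cam('top');S=cam('scene')
a=grab_frame('top');b=grab_frame('scene')
for n,c in(('top',C),('scene',S)):
    for th,z in(('hook_tip',.08),('bolt_eye',.036)):
        for x in boxes_of(th,n)[:2]: print(n,th,np.round(x['pixel'],1),round(x['confidence'],2),back(c,x['pixel'],z))
m=R.from_rotvec(s['tool_rot']).as_matrix();tip=s['position']-m[:,0]*.159;tip[2]=s['position'][2]+.0172-.0458;el=tip+[0,0,.0458]
eye=W((-.111,0,.036))
for n,c in(('top',C),('scene',S)): print(n,'uv tip',np.round(proj(c,tip)[::-1],1),'elbow',np.round(proj(c,el)[::-1],1),'eye',np.round(proj(c,eye)[::-1],1))
A=cv2.resize(a[220:300,310:390],None,fx=5,fy=5,interpolation=2);D=cv2.resize(b[150:230,280:360],None,fx=5,fy=5,interpolation=2)
save(np.hstack([A,D]),'c4.png')
E
```

```text
t: 8.07
position: [0.3653, -0.1308, 0.1157]
tool_rot: [0.56, 3.091, 0.0]
ft_force: [0.6, 0.0, 0.1]
grip_width: 0.0163
finger_force: 117.2
t: 8.73
position: [0.3602, -0.2412, 0.1096]
tool_rot: [-0.871, -3.018, 0.0]
ft_force: [0.3, -0.0, -1.1]
grip_width: 0.0158
finger_force: 117.2
[ 0.360158   -0.24118309  0.10963736] [-8.71268225e-01 -3.01834300e+00  8.30377152e-05] [-0.14168082  0.19902743  0.70574833  2.17709544 -0.17623733  0.819961
  1.68390534] [ 0.25192442 -0.04134262 -1.07287106]
top hook_tip [280.7 301. ] 0.88 [ 0.42034525 -0.26225924  0.08      ]
top hook_tip [242.9 363.8] 0.56 [ 0.56001626 -0.3760521   0.08      ]
top bolt_eye [257.5 348.8] 0.43 [ 0.53846906 -0.35185955  0.036     ]
scene hook_tip [208.9 361.5] 0.56 [ 0.37927498 -0.30608865  0.08      ]
scene bolt_eye [200.2 321.4] 0.57 [ 0.52897783 -0.33618878  0.036     ]
scene bolt_eye [268.1 307.8] 0.49 [ 0.34307353 -0.0590181   0.036     ]
top uv tip [336.7 260.2] elbow [339.4 249.5] eye [347.2 259.7]
scene uv tip [330.2 191. ] elbow [331.8 175.7] eye [323.7 198.5]
```

View pics/c4.png

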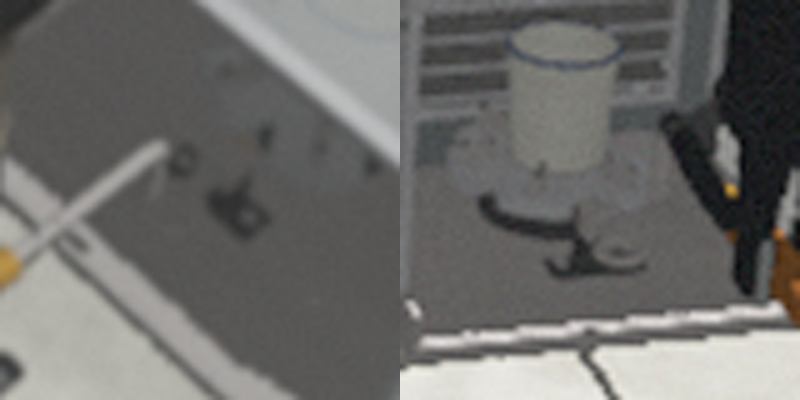

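The top view shows the rod's elbow at about (342,250), where I predicted it. The scene view shows the eye ring at (324,200). Two ring-like dark spots in the top view, (346.6,252) and (359.6,263.6), have to be told apart.

```bash
python3 - <<'E'
from h import *
C=cam('top');S=cam('scene')
def pr(n,px,c,o,z):
    X=back(c,(px[1],px[0]),z);print(n,np.round(X,3),'other uv',np.round(proj(o,X)[::-1],1),'booth',np.round(np.linalg.inv(R.from_euler('z',B[2]).as_matrix())@(X-np.array([B[0],B[1],0])),3))
for z in(.036,.006):
  pr('topA',(346.6,252),C,S,z);pr('topB',(359.6,263.6),C,S,z);pr('sceneRing',(324,200),S,C,z)
pr('scene curl',(312,203),S,C,.006);pr('scene brshadow L',(297,190.5),S,C,.006);pr('scene brshadow R',(316,197),S,C,.006)
pr('booth shadow tip',(0,0),S,C,0)
a=cv2.imread('pics/top0.png');b=cv2.imread('pics/scene0.png')
g=lambda i:cv2.normalize(i,None,0,255,cv2.NORM_MINMAX)
def en(i):
    i=i.astype(float);lo,hi=45,130;return np.clip((i-lo)/(hi-lo)*255,0,255).astype(np.uint8)
A=cv2.resize(en(a[235:285,325:375]),None,fx=8,fy=8,interpolation=2);D=cv2.resize(en(b[165:215,290:340]),None,fx=8,fy=8,interpolation=2)
cv2.imwrite('pics/c5.png',np.hstack([A,D]))
E
```

```text
topA [ 0.552 -0.344  0.036] other uv [316.9 196.6] booth [-0.097  0.016  0.036]
topB [ 0.53  -0.379  0.036] other uv [330.6 195.5] booth [-0.096 -0.026  0.036]
sceneRing [ 0.525 -0.343  0.036] other uv [343.8 261.2] booth [-0.12   0.002  0.036]
topA [ 0.571 -0.345  0.006] other uv [311.  203.4] booth [-0.08   0.025  0.006]
topB [ 0.549 -0.381  0.006] other uv [325.  202.3] booth [-0.08  -0.017  0.006]
sceneRing [ 0.56  -0.39   0.006] other uv [364.2 260.9] booth [-0.066 -0.019  0.006]
scene curl [ 0.571 -0.349  0.006] other uv [348.2 252.5] booth [-0.078  0.022  0.006]
scene brshadow L [ 0.655 -0.378  0.006] other uv [365.6 228.7] booth [0.009 0.042 0.006]
scene brshadow R [ 0.588 -0.387  0.006] other uv [365.  251.1] booth [-0.043 -0.002  0.006]
booth shadow tip [ 7.551 -1.804  0.   ] other uv [ 623.8 -263.8] booth [6.604 2.509 0.   ]
```

View pics/c5.png

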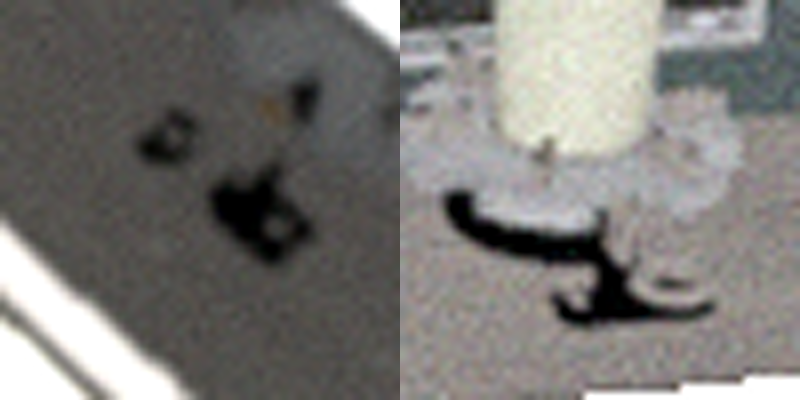

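```bash
cat >> h.py <<'E'
def st():
    s=monitor.sense(); m=R.from_rotvec(s['tool_rot']).as_matrix(); Rb=R.from_euler('z',B[2]).as_matrix()
    tip=s['position']-m[:,0]*.159-np.array([0,0,.0286]); q=Rb.T@(tip-[B[0],B[1],0])
    print('t',s['t'],'tip booth mm',np.round(q*1e3,1),'F booth',np.round(Rb.T@s['ft_force'],1),'yaw err',round(float((np.arctan2(-m[1,0],-m[0,0])-B[2])),4),'tilt',np.round(m[2,:2],4),'M',np.round(Rb.T@s['moment'],2))
E
python3 - <<'E'
from h import *
st(); plan(W((-.115-.159,0,.074)),B[2]-np.pi,8)
S=cam('scene');X=back(S,(200.6,325),.036);print(np.linalg.inv(R.from_euler('z',B[2]).as_matrix())@(X-np.array([B[0],B[1],0])))
E
```

```text
t 9.0333 tip booth mm [-155.6    2.6   80.8] F booth [ 0.1  0.5 -1.6] yaw err 0.0031 tilt [0.0008 0.0005] M [0.06 0.06 0.  ]
yaw now 2.583 rot/row [ 0.0001 -0.0001  0.0004] rows:
[-0.203 -0.011  0.178]
[-0.203 -0.011  0.178]
[-0.203 -0.011  0.178]
[-0.203 -0.011  0.178]
[-0.203 -0.011  0.178]
[-0.203 -0.011  0.178]
[-0.203 -0.011  0.178]
[-0.203 -0.011  0.178]
[-0.1241088   0.00069444  0.036     ]
```

```bash
python3 -m crank '[[[-0.2,-0.01,0.18,0,0,0,1],[-0.2,-0.01,0.18,0,0,0,1],[-0.2,-0.01,0.18,0,0,0,1],[-0.2,-0.01,0.18,0,0,0,1],[-0.2,-0.01,0.18,0,0,0,1],[-0.2,-0.01,0.18,0,0,0,1],[-0.2,-0.01,0.18,0,0,0,1],[-0.2,-0.01,0.17,0,0,0.003,1]]]'
python3 -c "
from h import *
st()"
python3 -m crank '[[[0,0,0.04,0,0,0,1],[0,0,0.04,0,0,0,1],[0,0,0.04,0,0,0,1],[0,0,0.04,0,0,0,1],[0,0,0,0,0,0,1],[0,0,0,0,0,0,1],[0,0,0,0,0,0,1],[0,0,0,0,0,0,1]]]'
python3 -c "
from h import *
st()"
```

```text
t: 9.7
position: [0.3935, -0.263, 0.0734]
tool_rot: [-0.872, -3.018, -0.0]
ft_force: [0.0, 0.7, -0.7]
grip_width: 0.0158
finger_force: 117.4
t 9.7 tip booth mm [-114.7   -0.5   44.7] F booth [-0.3  0.6 -0.7] yaw err -0.0009 tilt [ 0.0004 -0.0001] M [0.04 0.06 0.02]
t: 10.37
position: [0.3932, -0.2627, 0.0702]
tool_rot: [0.872, 3.018, 0.0]
ft_force: [0.2, -0.8, -1.0]
grip_width: 0.0157
finger_force: 117.4
t 10.3667 tip booth mm [-115.2   -0.3   41.6] F booth [ 0.6 -0.6 -1. ] yaw err -0.0006 tilt [-0.0003  0.0003] M [-0.01  0.   -0.06]
```

Now look with both cameras before going in.

```bash
python3 - <<'E'
from h import *
a=grab_frame('top');b=grab_frame('scene')
C=cam('top');S=cam('scene')
for n,c in(('top',C),('scene',S)):
  for q in((-.115,0,.0416),(-.115,0,.0874),(-.111,0,.036)): print(n,q,np.round(proj(c,W(q))[::-1],1))
def en(i,lo,hi): return np.clip((i.astype(float)-lo)/(hi-lo)*255,0,255).astype(np.uint8)
A=cv2.resize(en(a[235:285,325:375],40,170),None,fx=8,fy=8,interpolation=2);D=cv2.resize(en(b[165:215,290:340],40,170),None,fx=8,fy=8,interpolation=2)
save(np.hstack([A,D]),'c6.png')
E
```

```text
top (-0.115, 0, 0.0416) [346.4 259.4]
top (-0.115, 0, 0.0874) [349.3 249.2]
top (-0.111, 0, 0.036) [347.2 259.7]
scene (-0.115, 0, 0.0416) [324.3 197.3]
scene (-0.115, 0, 0.0874) [325.7 182.7]
scene (-0.111, 0, 0.036) [323.7 198.5]
```

View pics/c6.png

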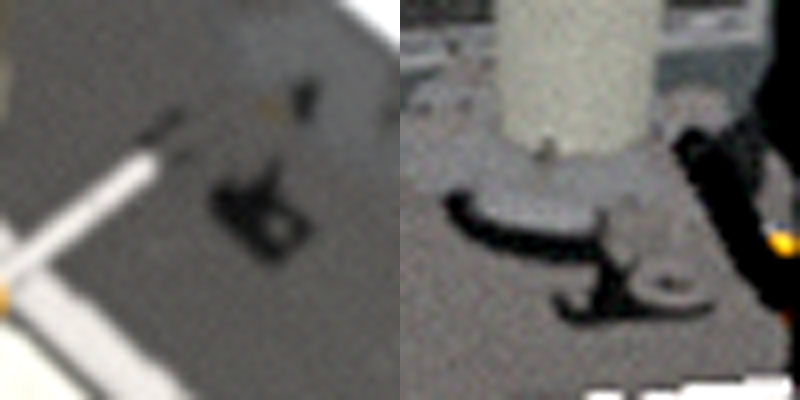

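The rod's dark elbow in the scene view is at (326,182), as predicted. The eye's hole is at (324,200), a little further out than my booth fit says, so I move out 3 mm and lower by feel.

```bash
python3 -m crank '[[[0.06,0,0,0,0,0,1],[0.06,0,0,0,0,0,1],[0,0,0.04,0,0,0,1],[0,0,0.04,0,0,0,1],[0,0,0.04,0,0,0,1],[0,0,0,0,0,0,1],[0,0,0,0,0,0,1],[0,0,0,0,0,0,1]]]' >/dev/null
python3 -c "
from h import *
st()"
python3 -m crank '[[[0,0,0.04,0,0,0,1],[0,0,0.04,0,0,0,1],[0,0,0,0,0,0,1],[0,0,0,0,0,0,1],[0,0,0,0,0,0,1],[0,0,0,0,0,0,1],[0,0,0,0,0,0,1],[0,0,0,0,0,0,1]]]' >/dev/null
python3 -c "
from h import *
st()"
```

```text
t 11.1333 tip booth mm [-119.1   -0.2   37.8] F booth [-1.3  1.  -0.8] yaw err -0.0006 tilt [0.0019 0.0003] M [0.09 0.48 0.03]
t 11.8 tip booth mm [-118.2   -0.3   36.4] F booth [-4.5  0.6  1.6] yaw err -0.0006 tilt [0.0001 0.0002] M [0.16 0.54 0.12]
```

```bash
python3 -m crank '[[[0.06,0,0,0,0,0,1],[0.06,0,0,0,0,0,1],[0.06,0,0,0,0,0,1],[0,0,0.04,0,0,0,1],[0,0,0.04,0,0,0,1],[0,0,0.0,0,0,0,1],[0,0,0,0,0,0,1],[0,0,0,0,0,0,1]]]' >/dev/null
python3 -c "
from h import *
st()"
python3 -m crank '[[[0,0,0.04,0,0,0,1],[0,0,0.04,0,0,0,1],[0,0,0.04,0,0,0,1],[0,0,0,0,0,0,1],[0,0,0,0,0,0,1],[0,0,0,0,0,0,1],[0,0,0,0,0,0,1],[0,0,0,0,0,0,1]]]' >/dev/null
python3 -c "
from h import *
st()"
```

```text
t 12.4667 tip booth mm [-122.6   -0.4   34.4] F booth [-0.2 -1.3 -2.1] yaw err -0.0007 tilt [-0.0002  0.    ] M [-0.    0.07 -0.01]
t 13.1333 tip booth mm [-122.7   -0.4   31.5] F booth [ 0.4  0.1 -0.9] yaw err -0.0006 tilt [-0.      0.0001] M [0.03 0.07 0.03]
```

```bash
python3 -m crank '[[[0,0,0.06,0,0,0,1],[0,0,0.06,0,0,0,1],[0.06,0,0,0,0,0,1],[0.06,0,0,0,0,0,1],[0.06,0,0,0,0,0,1],[0.06,0,0,0,0,0,1],[0.06,0,0,0,0,0,1],[0,0,0,0,0,0,1]]]' >/dev/null
python3 -c "
from h import *
st()"
python3 -m crank '[[[0.05,0,0,0,0,0,1],[0.05,0,0,0,0,0,1],[0.05,0,0,0,0,0,1],[0.05,0,0,0,0,0,1],[0.0,0,0,0,0,0,1],[0.0,0,0,0,0,0,1],[0.0,0,0,0,0,0,1],[0,0,0,0,0,0,1]]]' >/dev/null
python3 -c "
from h import *
st()"
```

```text
t 13.8 tip booth mm [-129.9    0.    28.8] F booth [ 0.8 -0.3 -0.9] yaw err -0.0001 tilt [-0.001   0.0005] M [ 0.15 -0.17  0.1 ]
t 14.4667 tip booth mm [-134.8   -0.2   28.7] F booth [ 3.4  1.1 -1.6] yaw err -0.0005 tilt [-0.0007  0.0002] M [ 0.3  -0.88  0.25]
```

```bash
python3 -m crank '[[[0.06,0,0,0,0,0,1],[0.06,0,0,0,0,0,1],[0.06,0,0,0,0,0,1],[0.06,0,0,0,0,0,1],[0.06,0,0,0,0,0,1],[0.06,0,0,0,0,0,1],[0.06,0,0,0,0,0,1],[0,0,0,0,0,0,1]]]' >/dev/null
python3 -c "
from h import *
st()"
python3 -m crank '[[[0.03,0,0,0,0,0,1],[0.03,0,0,0,0,0,1],[0.03,0,0,0,0,0,1],[0.03,0,0,0,0,0,1],[0.03,0,0,0,0,0,1],[0.03,0,0,0,0,0,1],[0.0,0,0,0,0,0,1],[0,0,0,0,0,0,1]]]' >/dev/null
python3 -c "
from h import *
st()"
```

```text
t 15.1333 tip booth mm [-146.2   -0.4   28.3] F booth [ 2.7  1.5 -1.3] yaw err -0.0009 tilt [0.0005 0.0003] M [ 0.26 -0.79  0.19]
t 15.8 tip booth mm [-150.4   -0.5   28.4] F booth [ 3.1  0.5 -0.9] yaw err -0.0009 tilt [0.0003 0.0001] M [ 0.2  -0.88  0.11]
```

```bash
python3 -m crank '[[[0.02,0,0,0,0,0,1],[0.02,0,0,0,0,0,1],[0.02,0,0,0,0,0,1],[0.02,0,0,0,0,0,1],[0.0,0,0,0,0,0,1],[0.0,0,0,0,0,0,1],[0.0,0,0,0,0,0,1],[0,0,0,0,0,0,1]]]' >/dev/null
python3 -c "
from h import *
st()"
```

```text
t 16.4667 tip booth mm [-150.4   -0.4   29.4] F booth [ 6.9  1.1 -3.3] yaw err -0.0007 tilt [-0.0035 -0.0003] M [ 0.18 -1.36  0.15]
```

```bash
python3 -m crank '[[[0.02,0,0,0,0,0,1],[0.02,0,0,0,0,0,1],[0.0,0,0,0,0,0,1],[0.0,0,0,0,0,0,1],[0.0,0,0,0,0,0,1],[0.0,0,0,0,0,0,1],[0.0,0,0,0,0,0,1],[0,0,0,0,0,0,1]]]' >/dev/null
python3 -c "
from h import *
st()"
python3 -m crank '[[[-0.06,0,0,0,0,0,1],[-0.06,0,0,0,0,0,1],[-0.06,0,0,0,0,0,1],[-0.06,0,0,0,0,0,1],[0.0,0,0,0,0,0,1],[0.0,0,0,0,0,0,1],[0.0,0,0,0,0,0,1],[0,0,0,0,0,0,1]]]' >/dev/null
python3 -c "
from h import *
st()"
```

```text
t 17.1333 tip booth mm [-150.6   -0.3   29.8] F booth [ 9.2  0.6 -3.8] yaw err -0.0005 tilt [-0.0051 -0.0004] M [ 0.17 -1.61  0.14]
t 17.8 tip booth mm [-148.    -0.7   27.9] F booth [ 0.1 -0.9 -1.2] yaw err -0.0012 tilt [0.0014 0.    ] M [-0.05  0.01  0.01]
```

```bash
python3 -m crank '[[[-0.06,0,0,0,0,0,1],[-0.07,0,0,0,0,0,1],[0,0.04,0,0,0,0,1],[0,0.04,0,0,0,0,1],[0.0,0.04,0,0,0,0,1],[0.0,0.04,0,0,0,0,1],[0.0,0,0,0,0,0,1],[0,0,0,0,0,0,1]]]' >/dev/null
python3 -c "
from h import *
st()"
python3 -m crank '[[[0,0.02,0,0,0,0,1],[0,0.02,0,0,0,0,1],[0,0.02,0,0,0,0,1],[0,0.02,0,0,0,0,1],[0.0,0,0,0,0,0,1],[0.0,0,0,0,0,0,1],[0.0,0,0,0,0,0,1],[0,0,0,0,0,0,1]]]' >/dev/null
python3 -c "
from h import *
st()"
python3 -m crank '[[[0,-0.07,0,0,0,0,1],[0,-0.07,0,0,0,0,1],[0,-0.07,0,0,0,0,1],[0,-0.07,0,0,0,0,1],[0.0,-0.07,0,0,0,0,1],[0.0,0,0,0,0,0,1],[0.0,0,0,0,0,0,1],[0,0,0,0,0,0,1]]]' >/dev/null
python3 -c "
from h import *
st()"
python3 -m crank '[[[0,-0.02,0,0,0,0,1],[0,-0.02,0,0,0,0,1],[0,-0.02,0,0,0,0,1],[0,-0.02,0,0,0,0,1],[0.0,0,0,0,0,0,1],[0.0,0,0,0,0,0,1],[0.0,0,0,0,0,0,1],[0,0,0,0,0,0,1]]]' >/dev/null
python3 -c "
from h import *
st()"
```

```text
t 18.4667 tip booth mm [-144.     3.8   28.4] F booth [ 0.5  0.7 -0.9] yaw err -0.0005 tilt [0.0001 0.0001] M [-0.02  0.03  0.08]
t 19.1333 tip booth mm [-143.9    5.6   28.4] F booth [-0.3 -0.5 -0.3] yaw err -0.0008 tilt [-0.      0.0001] M [-0.03  0.04  0.02]
t 19.8 tip booth mm [-143.9   -2.8   28.4] F booth [-0.5  0.8 -1.8] yaw err -0.0004 tilt [0.     0.0003] M [0.22 0.05 0.18]
t 20.4667 tip booth mm [-143.9   -4.5   28.4] F booth [-0.4  4.6 -0.9] yaw err 0.0003 tilt [0.0001 0.0005] M [1.13 0.03 0.76]
```

```bash
cat >> h.py <<'E'
_n=W((-.0087,.0028,0)); B=[_n[0],_n[1],B[2]]
def W(q): c,s=np.cos(B[2]),np.sin(B[2]); return np.array([B[0]+c*q[0]-s*q[1],B[1]+s*q[0]+c*q[1],q[2]])
E
python3 -m crank '[[[0,0.11,0,0,0,0,1],[0,0.11,-0.1,0,0,0,1],[0,0.1,-0.2,0,0,0,1],[0,0,-0.2,0,0,0,1],[0.0,0,-0.2,0,0,0,1],[0.0,0,-0.2,0,0,0,1],[0.0,0,-0.2,0,0,0,1],[0,0,-0.2,0,0,0,1]]]' >/dev/null
python3 -c "
from h import *
st()
plan(W((-.039-.159,.039,.060+.0286)),B[2]-np.pi,16)"
```

```text
t 21.1333 tip booth mm [-135.2   -0.3   61.6] F booth [ 0.7 -0.5 -1.1] yaw err -0.0014 tilt [-0.0004  0.0001] M [0.01 0.04 0.02]
yaw now 2.578 rot/row [ 0.      0.     -0.0001] rows:
[-0.24   0.098  0.004]
[-0.24   0.098  0.004]
[-0.24   0.098  0.004]
[-0.24   0.098  0.004]
[-0.24   0.098  0.004]
[-0.24   0.098  0.004]
[-0.24   0.098  0.004]
[-0.24   0.098  0.004]
[-0.24   0.098  0.004]
[-0.24   0.098  0.004]
[-0.24   0.098  0.004]
[-0.24   0.098  0.004]
[-0.24   0.098  0.004]
[-0.24   0.098  0.004]
[-0.24   0.098  0.004]
[-0.24   0.098  0.004]
```

```bash
python3 -m crank '[[[-0.24,0.1,0,0,0,0,1],[-0.24,0.1,0,0,0,0,1],[-0.24,0.1,0,0,0,0,1],[-0.24,0.1,0,0,0,0,1],[-0.24,0.1,0,0,0,0,1],[-0.24,0.1,0,0,0,0,1],[-0.24,0.1,0,0,0,0,1],[-0.24,0.1,0,0,0,0,1]]]' >/dev/null
python3 -c "
from h import *
st()"
python3 -m crank '[[[-0.24,0.1,0,0,0,0,1],[-0.24,0.1,0,0,0,0,1],[-0.24,0.1,0,0,0,0,1],[-0.24,0.1,0,0,0,0,1],[-0.24,0.1,0,0,0,0,1],[-0.24,0.1,0,0,0,0,1],[-0.24,0.1,0,0,0,0,1],[-0.24,0.1,0,0,0,0,1]]]' >/dev/null
python3 - <<'E'
from h import *
st()
a=grab_frame('top');b=grab_frame('scene')
C=cam('top');S=cam('scene')
def en(i,lo,hi): return np.clip((i.astype(float)-lo)/(hi-lo)*255,0,255).astype(np.uint8)
A=cv2.resize(en(a[210:270,330:390],60,190),None,fx=6.66,fy=6.66,interpolation=2);D=cv2.resize(en(b[145:205,280:340],40,190),None,fx=6.66,fy=6.66,interpolation=2)
save(np.hstack([A,D]),'c7.png')
B_=B
for q in((-.0467,.027,.0545),(-.0467,-.027,.0545),(-.039,.039,.0616),(-.039,.039,.107),(0,0,.115)): print(q,np.round(proj(C,W(q))[::-1],1),np.round(proj(S,W(q))[::-1],1))
E
```

```text
t 21.8 tip booth mm [-86.6  20.3  60.7] F booth [ 0.1  0.1 -1.4] yaw err -0.0007 tilt [ 0.0004 -0.0001] M [-0.02  0.02 -0.05]
t 22.4667 tip booth mm [-38.6  40.3  60.9] F booth [ 0.3 -0.2 -1.4] yaw err -0.0007 tilt [0.     0.0002] M [ 0.04  0.06 -0.02]
(-0.0467, 0.027, 0.0545) [355.2 234.7] [308.2 184.9]
(-0.0467, -0.027, 0.0545) [372.3 249.5] [325.8 183.6]
(-0.039, 0.039, 0.0616) [354.1 228.2] [303.6 181.9]
(-0.039, 0.039, 0.107) [357.2 217.3] [304.6 167.6]
(0, 0, 0.115) [381.9 217. ] [313.6 159. ]
```

View pics/c7.png

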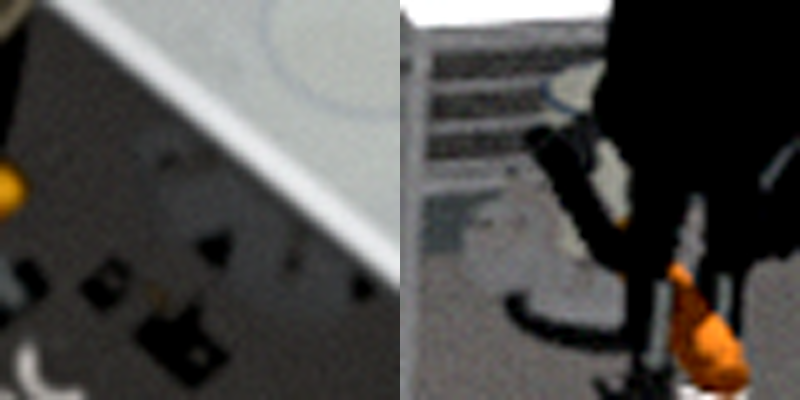

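The scene view shows the orange handle at (322,186) to (331,202) and a dark bar ending at (301,165). I check by projection what that bar is.

```bash
python3 - <<'E'
from h import *
S=cam('scene');s=monitor.sense();m=R.from_rotvec(s['tool_rot']).as_matrix()
for a in(-.055,0,.055,.075,.11,.16): 
    p=s['position']-m[:,0]*(a-.001)+np.array([0,0,.0172]);uv=np.array(proj(S,p)[::-1]);print(a,np.round(uv,1),'c7',np.round((uv-[280,145])*6.66+[400,0]))
p=s['position']-m[:,0]*.159+[0,0,-.0286];uv=np.array(proj(S,p)[::-1]);print('tip',uv,'c7',np.round((uv-[280,145])*6.66+[400,0]))
for th in('hook','fingers'):
  try:
    for b in cut_out('hook','scene')[:1]:
        ys,xs=np.nonzero(b['region']);print(b['confidence'],xs.min(),xs.max(),ys.min(),ys.max(),len(xs), 'leftmost',xs.min(),ys[xs.argmin()],'top',xs[ys.argmin()],ys.min())
  except Exception as e: print(e)
  break
E
```

```text
-0.055 [329.3 202. ] c7 [729. 380.]
0 [322.1 192.2] c7 [680. 314.]
0.055 [315.4 183.1] c7 [636. 254.]
0.075 [313.1 180. ] c7 [620. 233.]
0.11 [309.2 174.7] c7 [594. 198.]
0.16 [303.9 167.5] c7 [559. 150.]
tip [302.8904892 181.8986445] c7 [552. 246.]
0.69 302 331 174 203 137 leftmost 302 174 top 302 174
```

```bash
python3 -m crank '[[[0,0,0.09,0,0,0,1],[0,0,0.09,0,0,0,1],[0,0,0.09,0,0,0,1],[0,0,0.09,0,0,0,1],[0,0,0.09,0,0,0,1],[0,0,0.07,0,0,0,1],[0,0,0.04,0,0,0,1],[0,0,0,0,0,0,1]]]' >/dev/null
python3 -c "
from h import *
st()"
python3 -m crank '[[[-0.0,-0.04,0,0,0,0,1],[0.02,-0.04,0,0,0,0,1],[0.04,-0.04,0,0,0,0,1],[0.04,-0.04,0,0,0,0,1],[0.04,-0.04,0,0,0,0,1],[0.04,-0.04,0,0,0,0,1],[0,0,0,0,0,0,1],[0,0,0,0,0,0,1]]]' >/dev/null
python3 -c "
from h import *
st()"
```

```text
t 23.2833 tip booth mm [-39.4  40.   46.5] F booth [ 0.  -0.7 -1.7] yaw err -0.0008 tilt [0.0005 0.    ] M [-0.    0.06 -0.01]
t 23.95 tip booth mm [-43.7  34.1  47. ] F booth [ 0.4 -0.6 -1. ] yaw err -0.0008 tilt [-0.0001  0.0002] M [0.01 0.01 0.09]
```

```bash
python3 -m crank '[[[0.04,-0.04,0,0,0,0,1],[0.04,-0.08,0,0,0,0,1],[0.04,-0.09,0,0,0,0,1],[0.04,-0.09,0,0,0,0,1],[0.04,-0.09,0,0,0,0,1],[0.03,-0.09,0,0,0,0,1],[0.02,-0.09,0,0,0,0,1],[0.02,-0.09,0,0,0,0,1]]]' >/dev/null
python3 -c "
from h import *
st()"
python3 -m crank '[[[0.02,-0.09,0,0,0,0,1],[0.02,-0.09,0,0,0,0,1],[0.02,-0.09,0,0,0,0,1],[0.01,-0.09,0,0,0,0,1],[0.0,-0.09,0,0,0,0,1],[-0.01,-0.09,0,0,0,0,1],[-0.02,-0.09,0,0,0,0,1],[-0.02,-0.09,0,0,0,0,1]]]' >/dev/null
python3 -c "
from h import *
st()"
```

```text
t 24.6167 tip booth mm [-50.7  17.4  46.9] F booth [-0.1  1.6 -1.1] yaw err -0.0006 tilt [0.0003 0.0003] M [ 0.4  -0.22  0.27]
t 25.2833 tip booth mm [-51.7  -0.7  46.5] F booth [-1.5  1.6 -0. ] yaw err -0.0007 tilt [0.0017 0.0003] M [0.44 0.15 0.25]
```

```bash
python3 -m crank '[[[-0.01,-0.1,0,0,0,0,1],[-0.02,-0.1,0,0,0,0,1],[-0.03,-0.1,0,0,0,0,1],[-0.03,-0.1,0,0,0,0,1],[-0.03,-0.1,0,0,0,0,1],[-0.04,-0.1,0,0,0,0,1],[-0.04,-0.1,0,0,0,0,1],[0,0,0,0,0,0,1]]]' >/dev/null
python3 -c "
from h import *
st()"
python3 -m crank '[[[0,-0.02,0,0,0,0,1],[0,-0.02,0,0,0,0,1],[0,0,0,0,0,0,1],[0,0,0,0,0,0,1],[0,0,0,0,0,0,1],[0,0,0,0,0,0,1],[0,0,0,0,0,0,1],[0,0,0,0,0,0,1]]]' >/dev/null
python3 - <<'E'
from h import *
st()
a=grab_frame('top');b=grab_frame('scene')
save(a,'top8.png');save(b,'scene8.png')
E
```

```text
t 25.95 tip booth mm [-45.6 -19.   47.1] F booth [-0.2  1.  -0.8] yaw err -0.0016 tilt [-0.0007 -0.0005] M [0.23 0.13 0.17]
t 26.6167 tip booth mm [-45.9 -19.1  47. ] F booth [ 0.5  0.8 -0.4] yaw err -0.0009 tilt [-0.0002  0.    ] M [0.21 0.05 0.14]
```

```bash
python3 -m crank '[[[0,0.06,0,0,0,0,1],[0,0.06,-0.1,0,0,0,1],[0,0,-0.15,0,0,0,1],[0,0,-0.15,0,0,0,1],[0,0,-0.15,0,0,0,1],[0.2,0.03,-0.05,0,0,0,1],[0.2,0.03,0,0,0,0,1],[0.24,0.04,0,0,0,0,1]]]' >/dev/null
python3 -c "
from h import *
st()"
python3 -m crank '[[[0.37,0.06,0,0,0,0,1],[0.37,0.06,0,0,0,0,1],[0.37,0.06,0,0,0,0,1],[0.37,0.06,0,0,0,0,1],[0.37,0.06,0,0,0,0,1],[0.37,0.06,0,0,0,0,1],[0.37,0.06,0,0,0,0,1],[0.4,0.06,0,0,0,0,1]]]' >/dev/null
python3 - <<'E'
from h import *
st()
C=cam('top');S=cam('scene')
a=grab_frame('top');b=grab_frame('scene')
a0=cv2.imread('pics/top0.png')[:,:,::-1];b0=cv2.imread('pics/scene0.png')[:,:,::-1]
a8=cv2.imread('pics/top8.png')[:,:,::-1]
g=lambda i:cv2.GaussianBlur(cv2.cvtColor(np.ascontiguousarray(i),cv2.COLOR_RGB2GRAY).astype(float),(0,0),.8)
# polar signature of ribs at r=50, z=.0545 over booth angles
for n,c,i0,i1 in(('top',C,a0,a),('scene',S,b0,b)):
    for im,l in((i0,'before'),(i1,'after')):
        G=g(im);v=[]
        for th in range(130,232,3):
            q=[proj(c,W((r*np.cos(np.radians(th)),r*np.sin(np.radians(th)),.0545))) for r in(.045,.05,.055,.06)]
            v.append(np.mean([cv2.getRectSubPix(G.astype(np.float32),(1,1),(float(p[1]),float(p[0])))[0,0] for p in q]))
        print(n,l,np.round(v).astype(int))
E
```

```text
t 27.3833 tip booth mm [-62.6 -13.5  62. ] F booth [-0.7 -1.1 -2.3] yaw err -0.0009 tilt [0.0001 0.0002] M [-0.01  0.05  0.02]
t 28.05 tip booth mm [-137.6   -1.3   62. ] F booth [ 0.3 -0.1 -0.4] yaw err -0.0008 tilt [-0.0003  0.0002] M [-0.04  0.02 -0.03]
top before [76 76 76 75 73 71 70 71 72 74 75 77 77 77 77 77 76 72 68 66 69 74 76 77
 76 75 73 70 70 73 76 76 77 77]
top after [91 90 91 91 90 87 85 85 86 88 90 92 92 93 93 93 92 89 83 78 80 87 91 93
 93 92 90 87 84 86 90 92 93 94]
scene before [102 102 102 101  97  93  92  96 101 103 103 103 103 103 103 103 102 102
 101  99  98  97  96  96  96  96  96  97  98 100 101 102 102 102]
scene after [106 107 108 107 104  99  95  96 102 106 108 108 107 107 108 108 108 107
 106 105 103 102 101 100 100 100  98  97  96  92  87  82  76  73]
```

The rib dips line up before and after in both cameras, to within 1–2°. Now I lower the tip into the eye again.

```bash
python3 -m crank '[[[-0.03,0.02,0.1,0,0,0,1],[-0.03,0.03,0.1,0,0,0,1],[0,0,0.1,0,0,0,1],[0,0,0.1,0,0,0,1],[0,0,0.1,0,0,0,1],[0,0,0.1,0,0,0,1],[0,0,0.1,0,0,0,1],[0,0,0.06,0,0,0,1]]]' >/dev/null
python3 -c "
from h import *
st()"
python3 -m crank '[[[0,0,0.04,0,0,0,1],[0,0,0.04,0,0,0,1],[0,0,0.04,0,0,0,1],[0,0,0.04,0,0,0,1],[0,0,0,0,0,0,1],[0,0,0,0,0,0,1],[0,0,0,0,0,0,1],[0,0,0,0,0,0,1]]]' >/dev/null
python3 -c "
from h import *
st()"
python3 -m crank '[[[0,0,0.06,0,0,0,1],[0,0,0.06,0,0,0,1],[0,0,0.06,0,0,0,1],[0,0,0.06,0,0,0,1],[0,0,0.06,0,0,0,1],[0,0,0.04,0,0,0,1],[0,0,0,0,0,0,1],[0,0,0,0,0,0,1]]]' >/dev/null
python3 -c "
from h import *
st()"
```

```text
t 28.8167 tip booth mm [-135.4   -0.3   42.4] F booth [ 0.   1.2 -0.7] yaw err -0.0009 tilt [ 0.0006 -0.0002] M [-0.02  0.03  0.03]
t 29.4833 tip booth mm [-1.351e+02 -1.000e-01  3.900e+01] F booth [-0.7  0.1 -0.6] yaw err -0.0006 tilt [-0.0002  0.0002] M [-0.07  0.06  0.02]
t 30.15 tip booth mm [-135.3   -0.2   30.3] F booth [-0.4  0.3 -0.9] yaw err -0.0008 tilt [0.0002 0.    ] M [ 0.04  0.02 -0.01]
```

```bash
python3 -m crank '[[[-0.08,0,0,0,0,0,1],[-0.08,0,0,0,0,0,1],[-0.08,0,0,0,0,0,1],[-0.08,0,0,0,0,0,1],[-0.08,0,0,0,0,0,1],[-0.06,0,0,0,0,0,1],[0,0,0,0,0,0,1],[0,0,0,0,0,0,1]]]' >/dev/null
python3 -c "
from h import *
st()"
python3 -m crank '[[[-0.05,0,0,0,0,0,1],[-0.05,0,0,0,0,0,1],[-0.05,0,0,0,0,0,1],[-0.05,0,0,0,0,0,1],[-0.05,0,0,0,0,0,1],[-0.05,0,0,0,0,0,1],[0,0,0,0,0,0,1],[0,0,0,0,0,0,1]]]' >/dev/null
python3 -c "
from h import *
st()"
```

```text
t 30.8167 tip booth mm [-1.24e+02 -1.00e-01  3.02e+01] F booth [-2.7  0.  -0.6] yaw err -0.0005 tilt [0.0006 0.0001] M [0.08 0.72 0.04]
t 31.4833 tip booth mm [-1.159e+02 -1.000e-01  3.050e+01] F booth [-2.5  1.5 -1.3] yaw err -0.0005 tilt [-0.0005  0.    ] M [0.19 0.75 0.07]
```

```bash
python3 -m crank '[[[-0.04,0,0,0,0,0,1],[-0.04,0,0,0,0,0,1],[-0.04,0,0,0,0,0,1],[0,0,0,0,0,0,1],[0,0,0,0,0,0,1],[0,0,0,0,0,0,1],[0,0,0,0,0,0,1],[0,0,0,0,0,0,1]]]' >/dev/null
python3 -c "
from h import *
st()"
python3 -m crank '[[[-0.02,0,0,0,0,0,1],[-0.02,0,0,0,0,0,1],[-0.02,0,0,0,0,0,1],[0,0,0,0,0,0,1],[0,0,0,0,0,0,1],[0,0,0,0,0,0,1],[0,0,0,0,0,0,1],[0,0,0,0,0,0,1]]]' >/dev/null
python3 -c "
from h import *
st()"
```

```text
t 32.15 tip booth mm [-1.13e+02 -1.00e-01  3.05e+01] F booth [-3.6  0.1 -0.8] yaw err -0.0007 tilt [-0.0004  0.0001] M [0.17 0.72 0.16]
t 32.8167 tip booth mm [-1.118e+02 -1.000e-01  3.040e+01] F booth [-2.9  0.8  0.1] yaw err -0.0007 tilt [0.     0.0001] M [0.23 0.77 0.12]
```

```bash
for i in 1; do python3 -m crank '[[[-0.02,0,0,0,0,0,1],[-0.02,0,0,0,0,0,1],[0,0,0,0,0,0,1],[0,0,0,0,0,0,1],[0,0,0,0,0,0,1],[0,0,0,0,0,0,1],[0,0,0,0,0,0,1],[0,0,0,0,0,0,1]]]' >/dev/null; python3 -c "
from h import *
st()"; done
python3 -m crank '[[[-0.02,0,0,0,0,0,1],[-0.02,0,0,0,0,0,1],[0,0,0,0,0,0,1],[0,0,0,0,0,0,1],[0,0,0,0,0,0,1],[0,0,0,0,0,0,1],[0,0,0,0,0,0,1],[0,0,0,0,0,0,1]]]' >/dev/null; python3 -c "
from h import *
st()"
```

```text
t 33.4833 tip booth mm [-110.7   -0.2   30.5] F booth [-4.4  0.7  0.3] yaw err -0.0007 tilt [-0.0002  0.0001] M [0.28 0.8  0.19]
t 34.15 tip booth mm [-109.7   -0.2   30.4] F booth [-3.5  1.2  0. ] yaw err -0.0008 tilt [-0.0001  0.0001] M [0.28 0.78 0.19]
```

```bash
python3 -m crank '[[[-0.02,0,0,0,0,0,1],[-0.02,0,0,0,0,0,1],[0,0,0,0,0,0,1],[0,0,0,0,0,0,1],[0,0,0,0,0,0,1],[0,0,0,0,0,0,1],[0,0,0,0,0,0,1],[0,0,0,0,0,0,1]]]' >/dev/null; python3 -c "
from h import *
st()"
python3 -m crank '[[[-0.02,0,0,0,0,0,1],[-0.02,0,0,0,0,0,1],[0,0,0,0,0,0,1],[0,0,0,0,0,0,1],[0,0,0,0,0,0,1],[0,0,0,0,0,0,1],[0,0,0,0,0,0,1],[0,0,0,0,0,0,1]]]' >/dev/null; python3 -c "
from h import *
st()"
```

```text
t 34.8167 tip booth mm [-108.7   -0.2   30.4] F booth [-4.5  0.9  0.2] yaw err -0.0007 tilt [-0.0001  0.0001] M [0.25 0.84 0.21]
t 35.4833 tip booth mm [-107.7   -0.2   30.5] F booth [-4.1  0.7 -0.1] yaw err -0.0007 tilt [-0.0002  0.0001] M [0.29 0.73 0.17]
```

```bash
python3 -m crank '[[[-0.02,0,0,0,0,0,1],[-0.02,0,0,0,0,0,1],[-0.02,0,0,0,0,0,1],[0,0,0,0,0,0,1],[0,0,0,0,0,0,1],[0,0,0,0,0,0,1],[0,0,0,0,0,0,1],[0,0,0,0,0,0,1]]]' >/dev/null; python3 -c "
from h import *
st()"
python3 -m crank '[[[-0.02,0,0,0,0,0,1],[-0.02,0,0,0,0,0,1],[0,0,0,0,0,0,1],[0,0,0,0,0,0,1],[0,0,0,0,0,0,1],[0,0,0,0,0,0,1],[0,0,0,0,0,0,1],[0,0,0,0,0,0,1]]]' >/dev/null; python3 -c "
from h import *
st()"
```

```text
t 36.15 tip booth mm [-106.1   -0.2   30.5] F booth [-2.8  0.9 -0.2] yaw err -0.0007 tilt [-0.0002  0.0001] M [0.26 0.77 0.23]
t 36.8167 tip booth mm [-105.6   -0.2   30.2] F booth [-5.2  1.5  0.1] yaw err -0.0007 tilt [0.0006 0.0002] M [0.27 1.03 0.22]
```

```bash
python3 -m crank '[[[-0.02,0,0,0,0,0,1],[-0.02,0,0,0,0,0,1],[0,0,0,0,0,0,1],[0,0,0,0,0,0,1],[0,0,0,0,0,0,1],[0,0,0,0,0,0,1],[0,0,0,0,0,0,1],[0,0,0,0,0,0,1]]]' >/dev/null; python3 -c "
from h import *
st()"
python3 -m crank '[[[-0.02,0,0,0,0,0,1],[0,0,0,0,0,0,1],[0,0,0,0,0,0,1],[0,0,0,0,0,0,1],[0,0,0,0,0,0,1],[0,0,0,0,0,0,1],[0,0,0,0,0,0,1],[0,0,0,0,0,0,1]]]' >/dev/null; python3 -c "
from h import *
st()"
```

```text
t 37.4833 tip booth mm [-105.1   -0.2   30. ] F booth [-5.8  1.3  0.2] yaw err -0.0008 tilt [0.0016 0.0003] M [0.25 1.18 0.19]
t 38.15 tip booth mm [-104.6   -0.2   29.9] F booth [-6.4  2.1  1.9] yaw err -0.0007 tilt [0.0018 0.0003] M [0.32 1.15 0.21]
```

```bash
python3 -m crank '[[[-0.02,0,0,0,0,0,1],[-0.02,0,0,0,0,0,1],[0,0,0,0,0,0,1],[0,0,0,0,0,0,1],[0,0,0,0,0,0,1],[0,0,0,0,0,0,1],[0,0,0,0,0,0,1],[0,0,0,0,0,0,1]]]' >/dev/null; python3 -c "
from h import *
st()"
python3 -m crank '[[[-0.02,0,0,0,0,0,1],[0,0,0,0,0,0,1],[0,0,0,0,0,0,1],[0,0,0,0,0,0,1],[0,0,0,0,0,0,1],[0,0,0,0,0,0,1],[0,0,0,0,0,0,1],[0,0,0,0,0,0,1]]]' >/dev/null; python3 -c "
from h import *
st()"
```

```text
t 38.8167 tip booth mm [-103.6   -0.2   29.9] F booth [-6.   1.8  1.4] yaw err -0.0007 tilt [0.0018 0.0003] M [0.3  1.15 0.16]
t 39.4833 tip booth mm [-103.2   -0.2   29.9] F booth [-5.9  2.   1.4] yaw err -0.0008 tilt [0.0019 0.0004] M [0.31 1.2  0.23]
```

```bash
python3 -m crank '[[[-0.02,0,0,0,0,0,1],[-0.02,0,0,0,0,0,1],[0,0,0,0,0,0,1],[-0.02,0,0,0,0,0,1],[0,0,0,0,0,0,1],[0,0,0,0,0,0,1],[0,0,0,0,0,0,1],[0,0,0,0,0,0,1]]]' >/dev/null; python3 -c "
from h import *
st()"
python3 -m crank '[[[-0.02,0,0,0,0,0,1],[0,0,0,0,0,0,1],[-0.02,0,0,0,0,0,1],[0,0,0,0,0,0,1],[0,0,0,0,0,0,1],[0,0,0,0,0,0,1],[0,0,0,0,0,0,1],[0,0,0,0,0,0,1]]]' >/dev/null; python3 -c "
from h import *
st()"
```

```text
t 40.15 tip booth mm [-101.7   -0.2   29.9] F booth [-6.4  0.2  1.4] yaw err -0.0008 tilt [0.002  0.0003] M [0.34 1.22 0.21]
t 40.8167 tip booth mm [-101.1   -0.2   29.7] F booth [-7.4  1.   1.9] yaw err -0.0008 tilt [0.0027 0.0004] M [0.36 1.29 0.16]
```

```bash
python3 -m crank '[[[-0.02,0,0,0,0,0,1],[-0.02,0,0,0,0,0,1],[0,0,0,0,0,0,1],[0,0,0,0,0,0,1],[0,0,0,0,0,0,1],[0,0,0,0,0,0,1],[0,0,0,0,0,0,1],[0,0,0,0,0,0,1]]]' >/dev/null; python3 -c "
from h import *
st()"
python3 -m crank '[[[-0.02,0,0,0,0,0,1],[0,0,0,0,0,0,1],[0,0,0,0,0,0,1],[0,0,0,0,0,0,1],[0,0,0,0,0,0,1],[0,0,0,0,0,0,1],[0,0,0,0,0,0,1],[0,0,0,0,0,0,1]]]' >/dev/null; python3 -c "
from h import *
st()"
```

```text
t 41.4833 tip booth mm [-101.    -0.2   29.2] F booth [-9.4  0.9  3.4] yaw err -0.0008 tilt [0.0045 0.0006] M [0.33 1.54 0.18]
t 42.15 tip booth mm [-101.    -0.2   29. ] F booth [-10.1   0.8   3.4] yaw err -0.0008 tilt [0.0055 0.0007] M [0.27 1.68 0.2 ]
```

```bash
python3 -m crank '[[[-0.02,0,0,0,0,0,1],[0,0,0,0,0,0,1],[0,0,0,0,0,0,1],[0,0,0,0,0,0,1],[0,0,0,0,0,0,1],[0,0,0,0,0,0,1],[0,0,0,0,0,0,1],[0,0,0,0,0,0,1]]]' >/dev/null; python3 -c "
from h import *
st()"
```

```text
t 42.8167 tip booth mm [-101.    -0.2   28.7] F booth [-11.4   1.7   3.5] yaw err -0.0009 tilt [0.0065 0.0008] M [0.32 1.8  0.2 ]
```

```bash
python3 -m crank '[[[0.06,0,0,0,0,0,1],[0.06,0,0,0,0,0,1],[0.06,0,0,0,0,0,1],[0.06,0,0,0,0,0,1],[0.06,0,0,0,0,0,1],[0.06,0,0,0,0,0,1],[0,0,0,0,0,0,1],[0,0,0,0,0,0,1]]]' >/dev/null; python3 - <<'E'
from h import *
st()
im=grab_frame('wrist');o=cv2.imread('pics/w2.png')[:,:,::-1]
for i in(o,im):
    i=i.astype(int);m=(i[:,:,0]-i[:,:,2]>50)&(i[:,:,0]>90);m[:,:232]=0;m[:,288:]=0
    c=m.sum(1);print([(r,c[r]) for r in range(132,250,6)])
C=cam('top');S=cam('scene');a=grab_frame('top')
g=lambda i:cv2.GaussianBlur(cv2.cvtColor(np.ascontiguousarray(i),cv2.COLOR_RGB2GRAY).astype(np.float32),(0,0),.8)
for im in(cv2.imread('pics/top0.png')[:,:,::-1],a):
    G=g(im);v=[]
    for th in np.arange(136,226,2):
        q=[proj(C,W((r*np.cos(np.radians(th)),r*np.sin(np.radians(th)),.0545))) for r in(.045,.05,.055,.06)]
        v.append(np.mean([cv2.getRectSubPix(G,(1,1),(float(p[1]),float(p[0])))[0,0] for p in q]))
    print(np.round(v).astype(int))
E
```

```text
t 43.4833 tip booth mm [-106.1   -0.4   30.9] F booth [-0.2  0.9 -1. ] yaw err -0.001 tilt [-0.0014 -0.0001] M [-0.02  0.04  0.05]
[(132, np.int64(56)), (138, np.int64(56)), (144, np.int64(56)), (150, np.int64(56)), (156, np.int64(48)), (162, np.int64(49)), (168, np.int64(56)), (174, np.int64(56)), (180, np.int64(54)), (186, np.int64(55)), (192, np.int64(55)), (198, np.int64(55)), (204, np.int64(55)), (210, np.int64(55)), (216, np.int64(55)), (222, np.int64(53)), (228, np.int64(37)), (234, np.int64(38)), (240, np.int64(36)), (246, np.int64(32))]
[(132, np.int64(0)), (138, np.int64(0)), (144, np.int64(30)), (150, np.int64(36)), (156, np.int64(34)), (162, np.int64(29)), (168, np.int64(36)), (174, np.int64(40)), (180, np.int64(40)), (186, np.int64(40)), (192, np.int64(39)), (198, np.int64(38)), (204, np.int64(38)), (210, np.int64(37)), (216, np.int64(36)), (222, np.int64(37)), (228, np.int64(36)), (234, np.int64(35)), (240, np.int64(32)), (246, np.int64(32))]
[76 76 75 73 72 71 70 70 71 72 73 74 75 76 77 77 77 77 77 77 77 76 74 71
 68 66 66 69 73 75 76 77 77 76 76 75 73 71 70 70 72 74 76 76 77]
[89 89 88 87 85 84 83 84 85 86 88 89 90 91 91 92 92 92 92 91 90 89 88 87
 86 86 87 88 90 91 91 91 91 91 91 90 88 85 83 84 86 89 91 92 92]
```

```bash
python3 -m crank '[[[0,0,-0.1,0,0,0,1],[0,0,-0.2,0,0,0,1],[0,0,-0.3,0,0,0,1],[0,0,-0.4,0,0,0,1],[0,0,-0.4,0,0,0,1],[0.3,0,-0.2,0,0,0,1],[0.6,0,-0.2,0,0,0,1],[0.8,0,-0.2,0,0,0,1]]]'; python3 - <<'E'
from h import *
st();plan([.4127,.1832,.135],-2.8772,32)
E
```

```text
t: 44.25
position: [0.359, -0.2378, 0.11]
tool_rot: [0.872, 3.016, -0.001]
ft_force: [-0.6, 1.0, -1.3]
grip_width: 0.0165
finger_force: 117.5
t 44.25 tip booth mm [-148.7   -0.3   81.8] F booth [-1.   0.5 -1.3] yaw err -0.0008 tilt [-0.0021 -0.0002] M [-0.04  0.08  0.01]
yaw now 2.579 rot/row [-0.      0.0001 -0.0259] rows:
[ 0.224  0.481 -0.032]
[ 0.211  0.486 -0.032]
[ 0.199  0.492 -0.032]
[ 0.186  0.497 -0.032]
[ 0.173  0.501 -0.032]
[ 0.16   0.506 -0.032]
[ 0.147  0.51  -0.032]
[ 0.134  0.513 -0.032]
[ 0.12   0.517 -0.032]
[ 0.107  0.52  -0.032]
[ 0.094  0.522 -0.032]
[ 0.08   0.524 -0.031]
[ 0.067  0.526 -0.031]
[ 0.053  0.528 -0.031]
[ 0.039  0.529 -0.031]
[ 0.026  0.53  -0.031]
[ 0.012  0.53  -0.031]
[-0.002  0.53  -0.031]
[-0.016  0.53  -0.031]
[-0.029  0.53  -0.031]
[-0.043  0.529 -0.031]
[-0.057  0.527 -0.031]
[-0.07   0.526 -0.031]
[-0.084  0.524 -0.031]
[-0.097  0.521 -0.031]
[-0.111  0.519 -0.031]
[-0.124  0.516 -0.031]
[-0.137  0.512 -0.031]
[-0.151  0.509 -0.031]
[-0.164  0.505 -0.031]
[-0.177  0.5   -0.031]
[-0.19   0.495 -0.031]
```

```bash
python3 -m crank '[[[0.22,0.48,-0.03,0,0,-0.026,1],[0.21,0.49,-0.03,0,0,-0.026,1],[0.2,0.49,-0.03,0,0,-0.026,1],[0.19,0.5,-0.03,0,0,-0.026,1],[0.17,0.5,-0.03,0,0,-0.026,1],[0.16,0.51,-0.03,0,0,-0.026,1],[0.15,0.51,-0.03,0,0,-0.026,1],[0.13,0.51,-0.03,0,0,-0.026,1]]]' >/dev/null
python3 -m crank '[[[0.12,0.52,-0.03,0,0,-0.026,1],[0.11,0.52,-0.03,0,0,-0.026,1],[0.09,0.52,-0.03,0,0,-0.026,1],[0.08,0.52,-0.03,0,0,-0.026,1],[0.07,0.53,-0.03,0,0,-0.026,1],[0.05,0.53,-0.03,0,0,-0.026,1],[0.04,0.53,-0.03,0,0,-0.026,1],[0.03,0.53,-0.03,0,0,-0.026,1]]]' >/dev/null
python3 -m crank '[[[0.01,0.53,-0.03,0,0,-0.026,1],[0,0.53,-0.03,0,0,-0.026,1],[-0.02,0.53,-0.03,0,0,-0.026,1],[-0.03,0.53,-0.03,0,0,-0.026,1],[-0.04,0.53,-0.03,0,0,-0.026,1],[-0.06,0.53,-0.03,0,0,-0.026,1],[-0.07,0.53,-0.03,0,0,-0.026,1],[-0.08,0.52,-0.03,0,0,-0.026,1]]]'
python3 - <<'E'
from h import *
plan([.4127,.1832,.135],-2.8772,8)
E
```

```text
t: 46.25
position: [0.3985, 0.08, 0.1271]
tool_rot: [-0.101, 3.14, 0.0]
ft_force: [0.2, 0.4, -0.8]
grip_width: 0.0158
finger_force: 117.6
yaw now -3.078 rot/row [ 0.     0.    -0.025] rows:
[-0.104  0.51  -0.039]
[-0.116  0.508 -0.039]
[-0.129  0.504 -0.039]
[-0.142  0.501 -0.039]
[-0.154  0.497 -0.039]
[-0.167  0.493 -0.039]
[-0.179  0.489 -0.039]
[-0.191  0.484 -0.039]
```

```bash
python3 -m crank '[[[-0.1,0.51,-0.04,0,0,-0.025,1],[-0.12,0.51,-0.04,0,0,-0.025,1],[-0.13,0.5,-0.04,0,0,-0.025,1],[-0.14,0.5,-0.04,0,0,-0.025,1],[-0.15,0.5,-0.04,0,0,-0.025,1],[-0.17,0.49,-0.04,0,0,-0.025,1],[-0.18,0.49,-0.04,0,0,-0.025,1],[-0.19,0.48,-0.04,0,0,-0.025,1]]]' >/dev/null
python3 -m crank '[[[0,0,0,0,0,0,1],[0,0,0.1,0,0,0,1],[0,0,0.3,0,0,0,1],[0,0,0.3,0,0,0,1],[0,0,0.2,0,0,0,1],[0,0,0,0,0,0,1],[0,0,0,0,0,0,1],[0,0,0,0,0,0,1]]]'
python3 - <<'E'
from h import *
s=plan([.4127,.1832,.0428],-2.8772,8);print(s['position'],s['tool_rot'])
E
```

```text
t: 47.58
position: [0.4129, 0.1814, 0.1125]
tool_rot: [-0.409, 3.115, -0.0]
ft_force: [0.1, -0.1, -1.4]
grip_width: 0.016
finger_force: 117.6
yaw now -2.881 rot/row [-0.      0.     -0.0004] rows:
[-0.001  0.009  0.349]
[-0.001  0.009  0.349]
[-0.001  0.009  0.349]
[-0.001  0.009  0.349]
[-0.001  0.009  0.349]
[-0.001  0.009  0.349]
[-0.001  0.009  0.349]
[-0.001  0.009  0.349]
[0.412916   0.18136067 0.11252605] [-4.08500039e-01  3.11487919e+00 -5.43935062e-07]
```

```bash
python3 -m crank '[[[0,0.04,0,0,0,-0.003,1],[0,0.03,0.1,0,0,0,1],[0,0,0.2,0,0,0,1],[0,0,0.3,0,0,0,1],[0,0,0.3,0,0,0,1],[0,0,0.3,0,0,0,1],[0,0,0.3,0,0,0,1],[0,0,0,0,0,0,1]]]'
python3 -m crank '[[[0,0,0.2,0,0,0,1],[0,0,0.2,0,0,0,1],[0,0,0.2,0,0,0,1],[0,0,0.2,0,0,0,1],[0,0,0.2,0,0,0,1],[0,0,0.06,0,0,0,1],[0,0,0,0,0,0,1],[0,0,0,0,0,0,1]]]'
```

```text
t: 48.25
position: [0.4111, 0.1825, 0.0732]
tool_rot: [0.413, -3.111, 0.003]
ft_force: [0.4, -0.0, -1.6]
grip_width: 0.0158
finger_force: 117.6
t: 48.92
position: [0.4121, 0.1829, 0.0483]
tool_rot: [0.414, -3.114, 0.001]
ft_force: [-0.8, -1.2, -3.4]
grip_width: 0.0166
finger_force: 117.5
```

```bash
python3 -m crank '[[[0,0,0.05,0,0,0,1],[0,0,0.05,0,0,0,1],[0,0,0.05,0,0,0,1],[0,0,0.04,0,0,0,1],[0,0,0,0,0,0,1],[0,0,0,0,0,0,1],[0,0,0,0,0,0,1],[0,0,0,0,0,0,1]]]'
python3 -c "
from h import *
s=monitor.sense();print(s['position'],s['ft_force'],s['moment'])"
```

```text
t: 49.58
position: [0.4127, 0.1831, 0.0438]
tool_rot: [-0.414, 3.114, -0.0]
ft_force: [1.0, -3.2, -0.4]
grip_width: 0.0165
finger_force: 117.6
[0.41266684 0.18314524 0.04383127] [ 1.01570647 -3.22141749 -0.35058699] [-0.68000902 -0.29245496  0.11326189]
```

```bash
python3 -m crank '[[[0,-0.02,0.04,0,0,0,1],[0,-0.02,0,0,0,0,1],[0,0,0,0,0,0,0.8],[0,0,0,0,0,0,0.6],[0,0,0,0,0,0,0.4],[0,0,0,0,0,0,0.2],[0,0,0,0,0,0,0],[0,0,0,0,0,0,0]]]' 
python3 -m crank '[[[0,0,0,0,0,0,0],[0,0,-0.2,0,0,0,0],[0,0,-0.5,0,0,0,0],[0,0,-0.8,0,0,0,0],[0,0,-1,0,0,0,0],[0,0,-1,0,0,0,0],[0,0,-1,0,0,0,0],[0,0,-1,0,0,0,0]]]'
python3 - <<'E'
from h import *
s=monitor.sense();im=grab_frame('wrist');C=cam('wrist',s);print(s['position'])
i=im.astype(int)
for b in cut_out('hook','wrist')[:1]:
    ys,xs=np.nonzero(b['region']);print(b['confidence'],ys.min(),ys.max())
    q=np.array([back(C,(y,x),.065)[:2] for y,x in list(zip(ys,xs))[::15]]);c=q.mean(0);u=np.linalg.svd(q-c)[2][0];print('now',c,np.arctan2(u[1],u[0])%np.pi,((q-c)@u).min(),((q-c)@u).max())
print('before [.4387 .1891] .2597 -.0824 .1329')
# booth state: compare ribs and ring row profile
save(im,'w9.png');a=grab_frame('top');a0=cv2.imread('pics/top0.png')[:,:,::-1]
for n,r in(('rest',(slice(180,270),slice(105,155))),('booth',(slice(200,300),slice(300,440)))): 
    d=np.abs(a[r].astype(int)-a0[r]).max(2);print(n,'n diff>30',(d>30).sum(),d.mean())
E
```

```text
t: 50.25
position: [0.4126, 0.1825, 0.0428]
tool_rot: [-0.414, 3.114, 0.0]
ft_force: [0.0, 0.0, -0.3]
grip_width: 0.0764
finger_force: 0.0
t: 50.92
position: [0.4124, 0.1821, 0.1819]
tool_rot: [-0.413, 3.114, 0.0]
ft_force: [0.7, 1.4, 0.1]
grip_width: 0.0855
finger_force: 0.0
[0.41243655 0.18206584 0.18189892]
0.7 125 320
now [0.43200444 0.18927272] 0.26805575048540303 -0.07705799448986264 0.13409790562518834
before [.4387 .1891] .2597 -.0824 .1329
rest n diff>30 808 18.805333333333333
booth n diff>30 0 5.200142857142857
```

```bash
python3 -c "
from h import *
print(np.abs(monitor.sense()['joint_vel']).max());print(job.sign_off())"
```

```text
0.05098880102419677
the job is handed in; nothing more can be done
None
```

I turned the wheel on one notch, pressed the bolt home at about 11 N by the wrist sensor, and laid the rod back in its rest and let go; I handed the job in at about 51 s, and the sign-off gave no verdict.

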